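# Close up an intercom box in its jig

### The arm

A 7-joint arm with a two-finger parallel gripper is mounted at the origin on the work surface. World frame = base frame: x ahead of the robot, y to its left, z up, the work surface at z = 0. Lengths are in m, angles in rad, forces in N, time in s.
With the tool pointing down it reaches from about 0.425 to 0.95 m from the base axis. Payload 16.7 kg.
Tool frame: the origin (TCP) lies midway between the tips of the shut fingers; the grasp point (between the pads) lies 19 mm behind it; y points along the fingers, x is the direction in which the jaws open and shut, and the axes are right-handed (so a half turn about y gives the same grasp; the last joint's range is limited). The gripper opens to 94 mm and grips with 3 to 60 N. Pads are 16 mm wide; open, the fingers measure 119 mm over their backs; the gripper's body (75 mm by 177 mm) begins 78 mm behind the grasp point.
Start: joints at [1.147, 0.426, 0.074, 1.606, -0.034, 1.111, -0.067], TCP at [0.182, -0.65, 0.205] pointing down, gripper open.
Joint ranges: [-2.85, 2.85], [-0.5, 2.14], [-1.23, 1.37], [0.21, 2.46], [-1.02, 4.16], [0.16, 2.05], [-2.73, 2.73]. Speed limits (rad/s): [1.89, 1.89, 2.39, 2.39, 3.01, 3.01, 3.01].

### API

Orientations are given as a unit quaternion [w, x, y, z].
In Python, from plant import ctrl gives the robot as it stands.
- The arm moves only by the tool apply_moves, never from a script. Its argument "increments" is a list that holds one entry, the list of rows, each a list of 5 numbers: the shift along the tool's x, y, z in cm, then the turn about the tool's y in units of 5 degrees (1.0 is 5 degrees), then the finger opening in cm, from 0 to 9.4. A call has 1 to 20 rows; each row shifts and turns the pose as measured when the row begins, along the tool's axes as they then stand; what a row does not reach is not made up. A row lasts 1/10 s, in which the tool goes at most 50 mm and 8.59 degrees, less where a joint would pass 70% of its speed; a pose out of reach is approached as far as the arm can. A call is refused whole if a number of a shift passes 5 or a number of a turn 1, either way. A call with a gripper value outside its range is refused whole. The fingers move at their own pace and stop on an object; "squeeze" is the grip in N (left out, the last holds). Time passes only in rows, so rows that do not move let the fingers close. It gives the time, the measured TCP pose, the force and the opening at its end, in the units of the state.
- ctrl.state(): the state, without advancing time (a new reading comes with each control period).
- ctrl.read_camera(name): name is "scene" or "top" or "wrist"; returns the picture (400x640x3 uint8, red, green, blue); there is no depth.
- ctrl.camera_model(name): a dict with "fx", "fy", "cx", "cy" (pixels), "distortion" ([k1, k2, p1, p2, k3] as OpenCV has them; the pictures are not rectified), "origin" and "orientation" of the camera in the world; the wrist camera has in their place "T_tool_cam" (4x4, takes a point from camera to tool coordinates, whose origin is the TCP and whose axes are the tool frame's). Camera axes: x right, y down, z forward; pixel columns grow to the right and rows downward; lengths in m; the calibration is good to about 2 mm. A picture is of the moment at which its call begins: read the wrist's pose just before it. camera_model takes no time and is no camera call.
- ctrl.hand_in(): hands the job in, once; it reports no verdict.
Trained networks look in the newest picture that a camera, given by its name, has taken for a name from the list of things; names that differ only in an ending like _2 or _b are one class to them, and where a whole thing is asked for, a point or a joint stands for the part that bears it (a point fixed in the world has none). Each returns a list of dicts, best first, with "conf" (0 to 1); they miss things now and then, are a little off and sometimes report something else, mostly with a low value. They report only what shows in the picture. A call takes as long as a camera call.
- ctrl.spot_in(camera, query): "xy" ([column, row] as shares, 0 to 1, of the picture: columns of its width, rows of its height, amid what is visible of it).
- ctrl.landmark_of(camera, query): "xy" ([column, row] as shares, 0 to 1, of the picture: columns of its width, rows of its height: a listed point, or the origin of a listed thing).
The state is a dict: "time": time; "qpos": joint angles; "joint_vel": joint speeds; "effort": joint torques, N m; "ee_pos": TCP position; "eef_rot": TCP orientation; "ft_force": force on the tool from outside, world axes, zero at the start; "wrist_torque": the same for the moment, N m; "grip_width": opening from 0.0 (shut) to 1.0 (fully open).
Only numpy, scipy, OpenCV 4.12 (cv2) and the standard library are available. Lean on these libraries where they do the work, as an engineer would, in place of code of your own. Each camera call takes 0.05 s, during which the arm holds its last target.

### The job

Put the loose electronics module flat into the open steel back box in the jig, lay the large loose face plate on the box so that it sits fully home, with its raised button housing at the end away from the clamp, and swing the jig's hold-down clamp fully down onto the plate. The clamp stands partly closed over the box at first, so it has to be swung back for loading. Set the parts down rather than dropping them, and leave everything else on the bench standing where it is.

Things in the scene. Friction and masses are not known exactly. Their poses are not given: they have to be found in the camera images.
- nest: The jig, fixed to the bench: black base plate 136 mm wide (y), 12 mm thick, from x = -100 to +155 mm, carrying a steel back box. Origin: on the bench top under the box's centre; x runs along the box towards the clamp's hinge posts, y across, z up. The two posts stand at x = 125 mm and are 110 mm high.
- box (a point): Centre of the inner floor of the open-topped bare steel back box in the jig, 16 mm above the jig's origin; its axes are the jig's. The box is 160 (jig x) x 110 (y) mm outside and 152 x 102 mm inside, walls 4 mm; its rim is 72 mm above the bench, 56 mm above this point.
- clamp (a joint): Angle of the jig's hold-down clamp, rad: 0 = fully down (arm level, rubber foot 1 mm over a seated plate at jig x = 45 mm, y = 0), growing as it swings up and back; 1.57 upright, 2.0 fully back. It stays where it is left; friction takes about 2 N at the cross-bar. It cannot close if the plate is not home or the button housing is under it.
- clamp_hinge (a point): Point on the clamp's hinge axis, midway between the posts: 125 mm along the jig's x, 100 mm above its origin. The axis is parallel to the jig's y.
- clamp_bar (a point): Centre of the clamp's cross-bar handle, at its free end: round dark steel bar, 14 mm thick, 110 mm long, parallel to the jig's y. With the clamp down it is 95 mm from the hinge towards the box and 12 mm higher than the hinge. The clamp's arm, 18 mm wide, joins it at mid-length; the bar is free from 9 to 55 mm either side.
- module: Electronics module, loose: black plastic tray 124 (x) x 80 (y) x 18 mm with green circuit strips, and on it in the middle a finned aluminium heat-sink block 60 (x) x 16 (y) mm that rises from 18 to 44 mm: the grip. Origin: centre of the underside. 0.2 to 0.45 kg. It may lie either way round in the box.
- cover: Large loose face plate, 0.32 kg: steel, 172 (x) x 122 (y) x 4 mm. Origin: centre of the plate's underside, z up. Below, a frame of 8 mm round rod, 144 x 94 mm outside, fits inside the box walls; on the bench the plate stands on it. Home on the box, the origin is over the box's centre, 72 mm above the jig's origin, and its x is along the jig's x.
- button (a point): Centre of the top of the face plate's button housing, the grip: a rectangular aluminium block 34 (plate x) x 44 (plate y) mm, rising from 4 to 28 mm above the plate's origin, centred 38 mm towards the plate's -x end. Small holes in a round pattern mark the plate's other half.
- unit_a: Bystander: a finished closed intercom, a steel box with its face plate on, 172 x 122 x 64 mm and its button housing to 88 mm; origin under its centre.
- unit_b: Bystander: another finished intercom, the same, at the right.
- small_plate: Bystander: small flat steel plate 74 x 110 x 6 mm without a housing; origin centre of underside.
- tape: Bystander: tape roll lying flat, 96 mm across, 30 mm high; origin centre of underside.
- screwdriver: Bystander: screwdriver 190 mm long lying beside the jig on the robot's side; about 30 mm high.
- bottle: Bystander: upright white bottle, 66 mm across, 180 mm high; origin centre of underside.
- jar: Bystander: upright grey jar, 56 mm across, 85 mm high, just beyond the jig; origin centre of underside.
- tall_carton: Bystander: narrow cardboard carton, 50 (x) x 110 (y) x 90 mm high, standing close to the end of the jig away from the clamp; origin centre of underside.

How it is judged:
By the outcome, as a careful person would: the job done as asked, in the order asked, and still so for the second after the job is handed in, with the robot touching nothing.
It also fails if it takes over 72 s, if anything falls off the work surface, if the arm or the gripper's body presses on something with over 40 N, if the wrist force passes 120 N, or if a joint passes its speed limit or range.

## Working session

There is one attempt and no reset: what is moved stays moved. The work goes in short steps, Python scripts to look and compute and a tool call to move; the robot and the scene stay as the last step left them, time stands still between calls to the robot, and variables do not carry over. Pictures are saved under pics/ and viewed, and the job is handed in when it is done.

Besides the shell and the picture viewer there is one more tool, called after "Emit:" as name(argument=value, ...), one argument or row to a line, values as JSON. apply_moves: Moves the arm, as the interface text tells. Its arguments: {"type":"object","properties":{"increments":{"type":"array"},"squeeze":{"type":"number"}},"required":["increments"]}

```bash
ls; mkdir -p pics
python3 - <<'E'
from plant import ctrl
import cv2
s=ctrl.state(); print(s)
for n in ("scene","top","wrist"):
    im=ctrl.read_camera(n); cv2.imwrite(f"pics/{n}0.png",im[:,:,::-1])
    print(n,ctrl.camera_model(n))
E
```

```text
pics
{'time': 0.0, 'qpos': array([ 1.1475374 ,  0.42673148,  0.07387216,  1.60661641, -0.03411262,
        1.11081351, -0.06710353]), 'joint_vel': array([ 0.00099719,  0.00137758,  0.00087695, -0.0001717 ,  0.00022817,
       -0.00064168, -0.00060812]), 'effort': array([-1.50658270e-04, -9.35836387e+01,  3.66645947e+00, -4.54194939e+01,
       -4.89221024e-02,  2.02216068e-02,  1.98728376e-04]), 'ee_pos': array([ 0.18232542, -0.64944109,  0.20477246]), 'eef_rot': array([ 0.56378867, -0.56328432,  0.42750193, -0.42672615]), 'ft_force': array([ 0.04931665, -0.3911987 ,  1.0379867 ]), 'wrist_torque': array([0.07442364, 0.00707774, 0.02836151]), 'grip_width': 0.9989115269276113}
scene {'fx': 402.5791502534311, 'fy': 402.5791502534311, 'cx': 320.52686962957006, 'cy': 201.95291647806818, 'distortion': array([-0.03035673,  0.        ,  0.        ,  0.        ,  0.        ]), 'origin': array([1.28098214, 0.44007654, 1.11471258]), 'orientation': array([-0.15688849,  0.43262183,  0.83152453, -0.31111302])}
top {'fx': 508.16487096474157, 'fy': 508.16487096474157, 'cx': 321.0170689936165, 'cy': 195.53482491777172, 'distortion': array([0.00486851, 0.        , 0.        , 0.        , 0.        ]), 'origin': array([ 0.4008552 , -0.10615798,  1.57147133]), 'orientation': array([-0.04835124,  0.7060385 , -0.70538285,  0.04008534])}
wrist {'fx': 294.5338874368669, 'fy': 294.5338874368669, 'cx': 323.43461872855494, 'cy': 194.53812149108657, 'distortion': array([-0.00971822,  0.        ,  0.        ,  0.        ,  0.        ]), 'T_tool_cam': array([[ 9.99999677e-01, -3.17971920e-05, -8.03401087e-04,
         6.66360839e-04],
       [ 7.60719305e-04, -2.86108297e-01,  9.58196986e-01,
        -1.77757050e-01],
       [-2.60327690e-04, -9.58197287e-01, -2.86108180e-01,
         8.23876558e-02],
       [ 0.00000000e+00,  0.00000000e+00,  0.00000000e+00,
         1.00000000e+00]])}
```

View pics/top0.png

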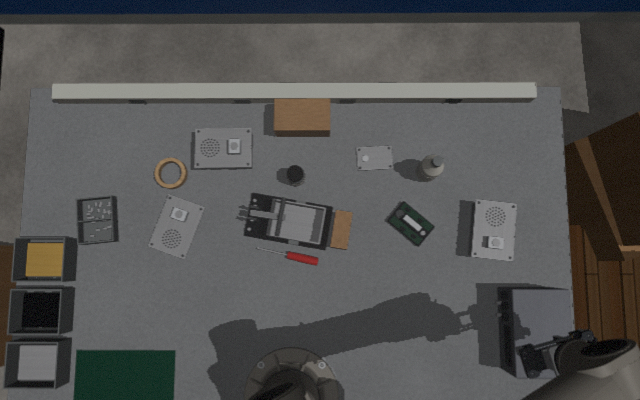

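View pics/scene0.png

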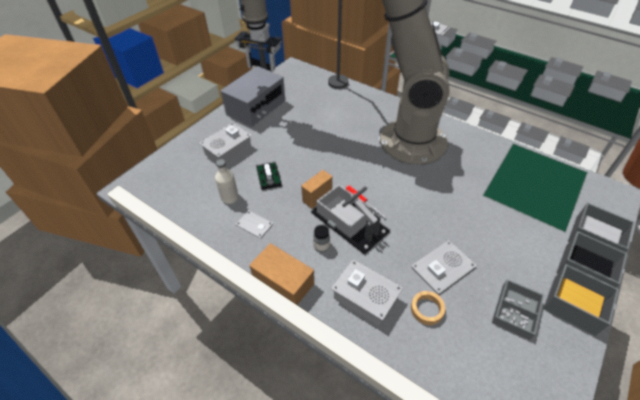

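View pics/wrist0.png

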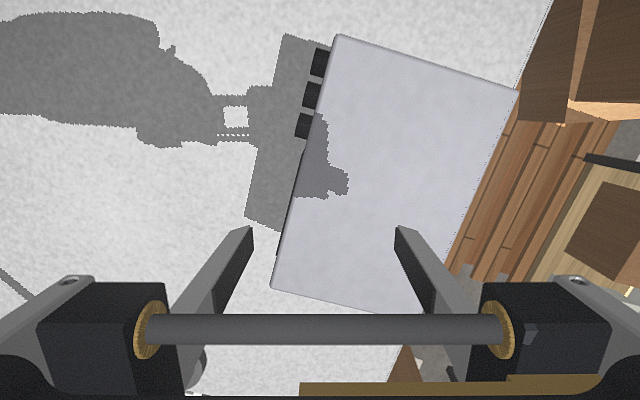

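```bash
cat > h.py <<'E'
import numpy as np, cv2
from plant import ctrl
from scipy.spatial.transform import Rotation as Rot
def R(q): return Rot.from_quat([q[1],q[2],q[3],q[0]]).as_matrix()
def cam(n,s=None):
    m=ctrl.camera_model(n)
    K=np.array([[m['fx'],0,m['cx']],[0,m['fy'],m['cy']],[0,0,1]]);d=np.array(m['distortion'])
    if n=='wrist':
        s=s or ctrl.state(); T=np.eye(4);T[:3,:3]=R(s['eef_rot']);T[:3,3]=s['ee_pos'];T=T@m['T_tool_cam']
    else:
        T=np.eye(4);T[:3,:3]=R(m['orientation']);T[:3,3]=m['origin']
    return K,d,T
def unproj(c,px,z):
    K,d,T=c
    u=cv2.undistortPoints(np.array([[px]],float),K,d)[0,0]
    r=T[:3,:3]@np.array([u[0],u[1],1]); return T[:3,3]+r*(z-T[2,3])/r[2]
def proj(c,P):
    K,d,T=c
    rv=cv2.Rodrigues(T[:3,:3].T)[0]; t=-T[:3,:3].T@T[:3,3]
    return cv2.projectPoints(np.array(P,float).reshape(-1,1,3),rv,t,K,d)[0].reshape(-1,2)
def yaw(s): 
    r=R(s['eef_rot']); return np.degrees(np.arctan2(r[1,0],r[0,0]))
def lm(n,q): return [(round(o['conf'],2),(np.array(o['xy'])*[640,400]).round(1)) for o in ctrl.landmark_of(n,q)][:3]
E
python3 - <<'E'
from h import *
print(R(ctrl.state()['eef_rot']).round(3))
H=dict(nest=0,box=.016,clamp_hinge=.1,clamp_bar=.19,module=0,cover=.008,button=.036,jar=0,tall_carton=0,bottle=0,screwdriver=.015)
for q,z in H.items():
  for n in('top','scene'):
    print(q,n,[(c,p,unproj(cam(n),p,z).round(3)[:2]) for c,p in lm(n,q)])
im=cv2.imread('pics/top0.png')
cv2.imwrite('pics/tz1.png',cv2.resize(im[180:270,140:340],None,fx=4,fy=4,interpolation=cv2.INTER_CUBIC))
cv2.imwrite('pics/tz2.png',cv2.resize(im[180:270,330:530],None,fx=4,fy=4,interpolation=cv2.INTER_CUBIC))
E
```

```text
[[ 0.27  -0.     0.963]
 [-0.963  0.001  0.27 ]
 [-0.001 -1.    -0.   ]]
nest top [(0.89, array([297. , 224.6]), array([ 0.508, -0.013]))]
nest scene [(0.92, array([338.5, 217.7]), array([ 0.524, -0.027]))]
box top [(0.76, array([299. , 222.8]), array([ 0.512, -0.02 ]))]
box scene [(0.62, array([345. , 218.5]), array([0.525, 0.   ]))]
clamp_hinge top [(0.84, array([253.9, 213.5]), array([0.533, 0.106]))]
clamp_hinge scene [(0.34, array([366. , 300.9]), array([0.793, 0.238]))]
clamp_bar top [(0.77, array([278.9, 217.3]), array([0.515, 0.025]))]
clamp_bar scene [(0.77, array([353.6, 196.8]), array([0.559, 0.045])), (0.27, array([268.2, 176.3]), array([ 0.641, -0.227]))]
module top [(0.84, array([407.4, 227.9]), array([ 0.498, -0.354])), (0.64, array([252.4, 213.4]), array([0.543, 0.126]))]
module scene [(0.94, array([268.6, 175. ]), array([ 0.503, -0.367]))]
cover top [(0.74, array([177.6, 227.6]), array([0.498, 0.355])), (0.6, array([297., 225.]), array([ 0.506, -0.014]))]
cover scene [(0.95, array([441.8, 265.8]), array([0.505, 0.356])), (0.62, array([322. , 248.6]), array([0.67 , 0.
[... 332 characters left out ...]
9, array([320. , 249.2]), array([ 0.671, -0.004])), (0.71, array([428.3, 310.1]), array([0.665, 0.386])), (0.23, array([270.3, 174.9]), array([ 0.499, -0.362]))]
tall_carton top [(0.72, array([339.3, 230.7]), array([ 0.489, -0.144])), (0.31, array([371.9, 158.7]), array([ 0.715, -0.247]))]
tall_carton scene [(0.6, array([318.1, 196.4]), array([ 0.484, -0.145]))]
bottle top [(0.69, array([177.3, 228. ]), array([0.497, 0.358]))]
bottle scene [(0.85, array([226.1, 196.6]), array([ 0.679, -0.425]))]
screwdriver top [(0.62, array([286.8, 251.3]), array([0.425, 0.016])), (0.52, array([407.6, 221.9]), array([ 0.515, -0.353]))]
screwdriver scene [(0.66, array([361.3, 204.3]), array([0.437, 0.012]))]
```

View pics/tz1.png

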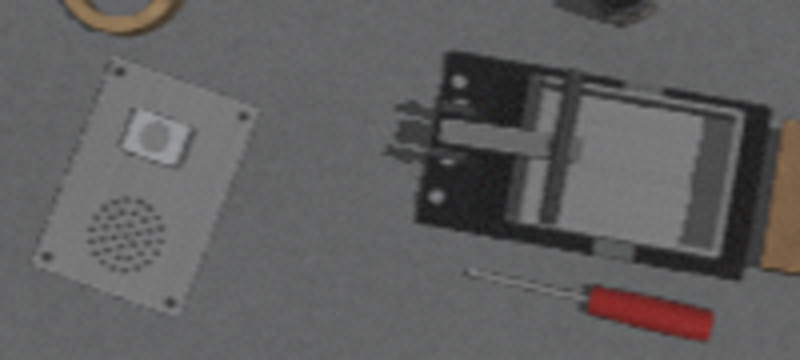

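View pics/tz2.png

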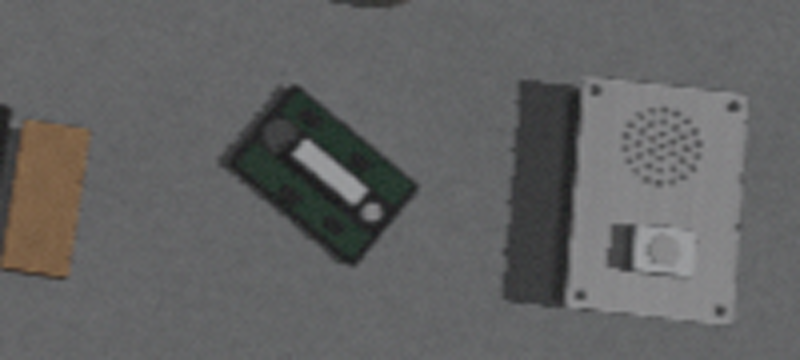

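Run:
```python
from h import *
c=cam('top')
def m(name,pts,z,ox):
    P=np.array([unproj(c,((u+.5)/4-.5+ox,(v+.5)/4-.5+180),z)[:2] for u,v in pts])
    ctr=P.mean(0); L=[np.linalg.norm(P[i]-P[(i+1)%4]).round(3) for i in range(4)]
    a=[np.degrees(np.arctan2(*(P[(i+1)%4]-P[i])[::-1])).round(1) for i in range(4)]
    print(name,ctr.round(4),'L',L,'ang',a); return ctr
m('base',[(445,50),(770,105),(742,278),(415,222)],.012,140)
m('rim',[(535,75),(745,110),(722,258),(508,222)],.072,140)
m('cover',[(112,58),(258,108),(180,315),(35,265)],.012,140)
m('button',[(130,108),(192,128),(182,166),(120,148)],.036,140)
m('module',[(295,85),(418,188),(350,265),(228,160)],.018,330)
m('sink',[(301,138),(371,188),(359,207),(289,158)],.044,330)
m('carton',[(22,120),(90,130),(70,277),(3,268)],.09,330)
for z in(.15,.17,.19): print(z,[unproj(c,((u+.5)/4-.5+140,(v+.5)/4-.5+180),z).round(3) for u,v in((575,70),(550,222))])
```

```text
base [0.5198 0.0144] L [np.float64(0.255), np.float64(0.134), np.float64(0.254), np.float64(0.135)] ang [np.float64(-99.6), np.float64(170.8), np.float64(80.4), np.float64(-8.8)]
rim [ 0.5133 -0.016 ] L [np.float64(0.158), np.float64(0.111), np.float64(0.16), np.float64(0.111)] ang [np.float64(-99.5), np.float64(171.2), np.float64(80.6), np.float64(-9.6)]
cover [0.5022 0.358 ] L [np.float64(0.121), np.float64(0.168), np.float64(0.119), np.float64(0.168)] ang [np.float64(-108.8), np.float64(161.0), np.float64(71.4), np.float64(-18.3)]
button [0.5374 0.3449] L [np.float64(0.05), np.float64(0.03), np.float64(0.05), np.float64(0.031)] ang [np.float64(-107.7), np.float64(167.1), np.float64(74.0), np.float64(-11.9)]
module [ 0.5113 -0.3605] L [np.float64(0.121), np.float64(0.079), np.float64(0.121), np.float64(0.078)] ang [np.float64(-130.6), np.float64(137.8), np.float64(48.9), np.float64(-42.1)]
sink [ 0.5106 -0.3618] L [np.float64(0.064), np.float64(0.017), np.float64(0.063), np.float64(0.018)] ang [np.float64(-126.0), np.float64(146.9), np.float64(54.6), np.float64(-31.6)]
carton [ 0.4883 -0.1476] L [np.float64(0.05), np.float64(0.108), np.float64(0.049), np.float64(0.109)] ang [np.float64(-98.4), np.float64(171.9), np.float64(82.5), np.float64(-7.4)]
0.15 [array([0.575, 0.017, 0.15 ]), array([0.468, 0.033, 0.15 ])]
0.17 [array([0.573, 0.015, 0.17 ]), array([0.467, 0.031, 0.17 ])]
0.19 [array([0.57 , 0.013, 0.19 ]), array([0.466, 0.029, 0.19 ])]
```

```bash
cat >> h.py <<'E'
ctl=None
def wrap(a): return (a+180)%360-180
def plan(target,yawt,n,s=None,p0=None,y0=None):
    """rows (tool axes, cm, 5deg units) for straight move in n rows with uniform turn"""
    s=s or ctrl.state(); p=np.array(s['ee_pos']) if p0 is None else np.array(p0); y=yaw(s) if y0 is None else y0
    d=(np.array(target)-p); dy=wrap(yawt-y); rows=[]
    for i in range(n):
        a=np.radians(y+dy*i/n); X=np.array([np.cos(a),np.sin(a),0]);Z=np.array([-np.sin(a),np.cos(a),0])
        st=d/n*100; rows.append([round(X@st,1 if 0 else 2),round(-st[2],2),round(Z@st,2),round(-dy/n/5,2)])
    print('dist',d.round(4),'dyaw',round(dy,1)); 
    for r in rows: print(r)
EX=np.array([np.cos(np.radians(80.7)),np.sin(np.radians(80.7)),0]);EY=np.array([-EX[1],EX[0],0]);O=np.array([.5143,-.0145,0])
def J(x,y,z): return O+EX*x+EY*y+np.array([0,0,z])
E
python3 - <<'E'
from h import *
plan([.47,-.36,.30],-74,9)
E
```

```text
dist [0.2875 0.2898 0.0945] dyaw 0.3
[np.float64(-2.24), np.float64(-1.05), np.float64(3.95), np.float64(-0.01)]
[np.float64(-2.23), np.float64(-1.05), np.float64(3.95), np.float64(-0.01)]
[np.float64(-2.23), np.float64(-1.05), np.float64(3.95), np.float64(-0.01)]
[np.float64(-2.23), np.float64(-1.05), np.float64(3.95), np.float64(-0.01)]
[np.float64(-2.23), np.float64(-1.05), np.float64(3.95), np.float64(-0.01)]
[np.float64(-2.22), np.float64(-1.05), np.float64(3.95), np.float64(-0.01)]
[np.float64(-2.22), np.float64(-1.05), np.float64(3.95), np.float64(-0.01)]
[np.float64(-2.22), np.float64(-1.05), np.float64(3.96), np.float64(-0.01)]
[np.float64(-2.22), np.float64(-1.05), np.float64(3.96), np.float64(-0.01)]
```

Emit:
apply_moves(
  increments=[
    [[0,-3,0,0,6],[-1,-3,2,0,6],[-2,-2,4,0,6],[-2.2,-1,4,0,6],[-2.2,-0.5,4,0,6],[-2.2,0,4,0,6],[-2.2,0,4,0,6],[-2.2,0,4,0,6],[-2.2,0,4,0,6],[-2.2,0,4,0,6]],
  ],
)

```text
time: 2.25
ee_pos: [0.4645, -0.3767, 0.3046]
eef_rot: [-0.56, 0.561, -0.43, 0.431]
ft_force: [0.5, -0.6, 0.3]
grip_width: 0.639
```

```bash
cat > look.py <<'E'
from h import *
import sys
s=ctrl.state(); print('t',s['time'],s['ee_pos'].round(4),'yaw',yaw(s).round(2),'q',s['qpos'].round(2),'F',s['ft_force'].round(1),'g',round(s['grip_width']*94,1))
if len(sys.argv)>1:
    for n in sys.argv[2:] or ['wrist']:
        im=ctrl.read_camera(n); cv2.imwrite(f'pics/{n}_{sys.argv[1]}.png',im[:,:,::-1])
    np.save(f'pics/pose_{sys.argv[1]}.npy',np.r_[s['ee_pos'],s['eef_rot']])
E
python3 look.py 1
```

```text
t 2.25 [ 0.4645 -0.3767  0.3046] yaw -75.04 q [ 0.66  0.23 -0.11  1.65  0.03  1.25 -0.76] F [ 0.5 -0.6  0.3] g 60.0
```

View pics/wrist_1.png

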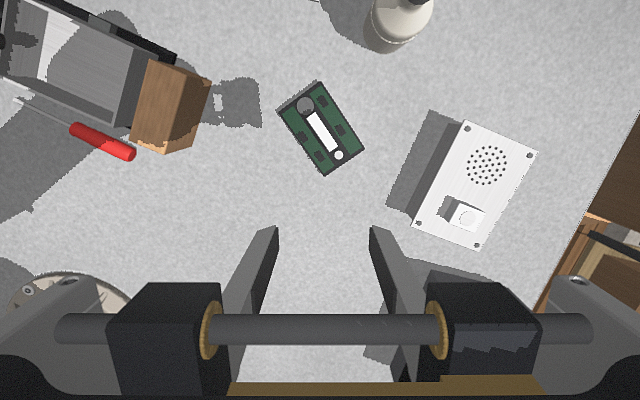

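Run:
```python
from h import *
b=J(.125-.085,.03,0.26); print(b)
plan(b,-99.3,10)
```

```text
[0.49115848 0.02982234 0.26      ]
dist [ 0.0205  0.3996 -0.0444] dyaw -24.7
[np.float64(-3.8), np.float64(0.44), np.float64(1.26), np.float64(0.49)]
[np.float64(-3.85), np.float64(0.44), np.float64(1.1), np.float64(0.49)]
[np.float64(-3.89), np.float64(0.44), np.float64(0.93), np.float64(0.49)]
[np.float64(-3.93), np.float64(0.44), np.float64(0.76), np.float64(0.49)]
[np.float64(-3.96), np.float64(0.44), np.float64(0.59), np.float64(0.49)]
[np.float64(-3.98), np.float64(0.44), np.float64(0.42), np.float64(0.49)]
[np.float64(-3.99), np.float64(0.44), np.float64(0.25), np.float64(0.49)]
[np.float64(-4.0), np.float64(0.44), np.float64(0.07), np.float64(0.49)]
[np.float64(-4.0), np.float64(0.44), np.float64(-0.1), np.float64(0.49)]
[np.float64(-3.99), np.float64(0.44), np.float64(-0.27), np.float64(0.49)]
```

Emit:
apply_moves(
  increments=[
    [[-3.8,0,1.3,0.5,5],[-3.9,0,1.1,0.5,5],[-3.9,0,0.9,0.5,5],[-3.9,0,0.8,0.5,5],[-4,0,0.6,0.5,5],[-4,0,0.4,0.5,5],[-4,0,0.25,0.5,5],[-4,0.5,0,0.5,5],[-4,0.5,0,0.5,5],[-4,0.5,-0.2,0.5,5],[0,0,0,0,5]],
  ],
)

```text
time: 3.4
ee_pos: [0.4959, 0.0473, 0.2899]
eef_rot: [-0.454, 0.451, -0.542, 0.545]
ft_force: [0.4, -1.0, 0.8]
grip_width: 0.531
```

```bash
python3 look.py 2 wrist scene
```

```text
t 3.4 [0.4959 0.0473 0.2899] yaw -100.38 q [ 0.18  0.08 -0.42  1.87  0.04  1.19 -2.01] F [ 0.4 -1.   0.8] g 49.9
```

View pics/wrist_2.png

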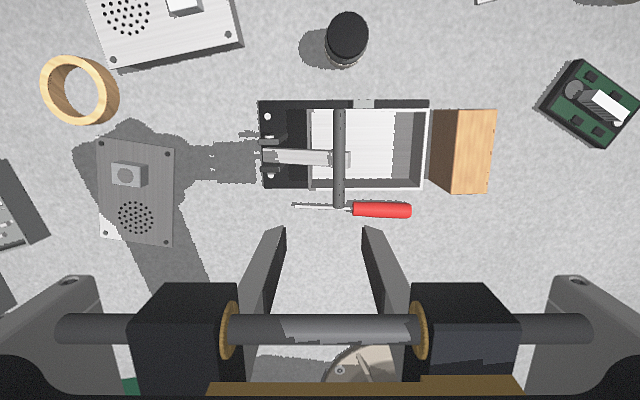

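View pics/scene_2.png

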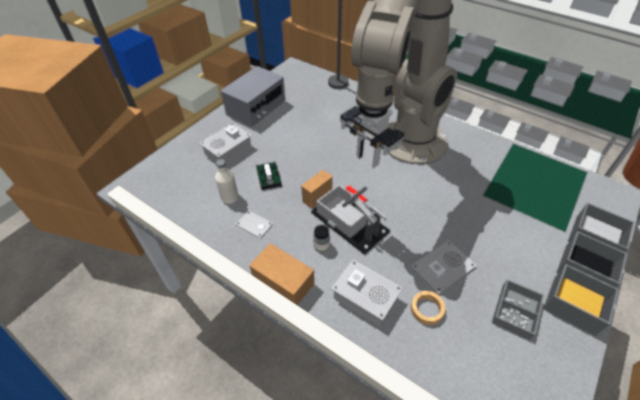

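Run:
```python
import cv2
im=cv2.imread('pics/wrist_2.png')
cv2.imwrite('pics/wz2.png',cv2.resize(im[85:220,245:445],None,fx=4,fy=4,interpolation=cv2.INTER_CUBIC))
cv2.imwrite('pics/wz2b.png',cv2.resize(im[120:260,70:230],None,fx=4,fy=4,interpolation=cv2.INTER_CUBIC))
im=cv2.imread('pics/wrist_1.png')
cv2.imwrite('pics/wz1.png',cv2.resize(im[70:190,260:380],None,fx=4,fy=4,interpolation=cv2.INTER_CUBIC))
```

```text
(no output)
```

View pics/wz2.png

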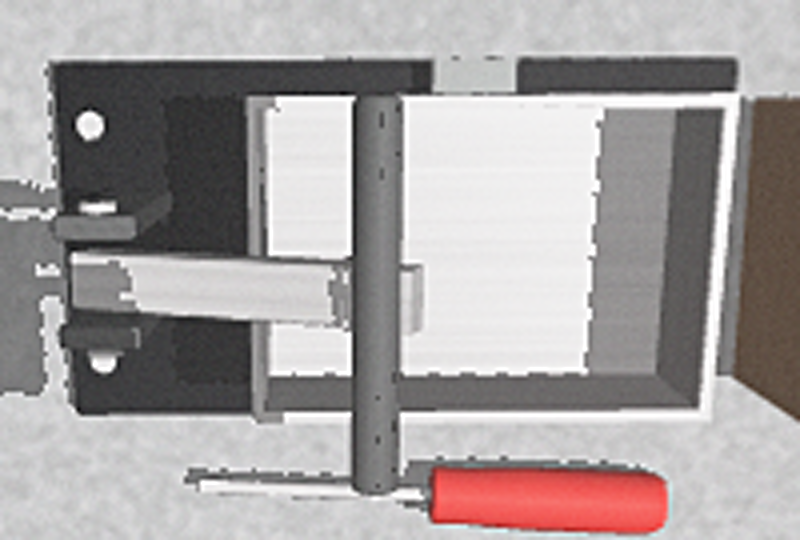

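View pics/wz2b.png

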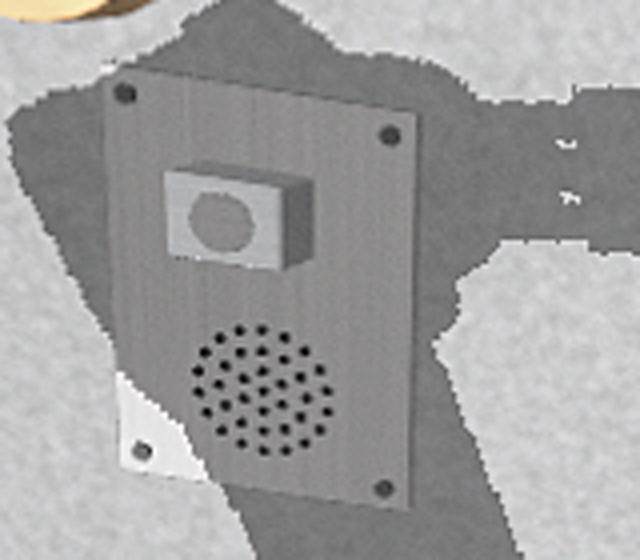

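View pics/wz1.png

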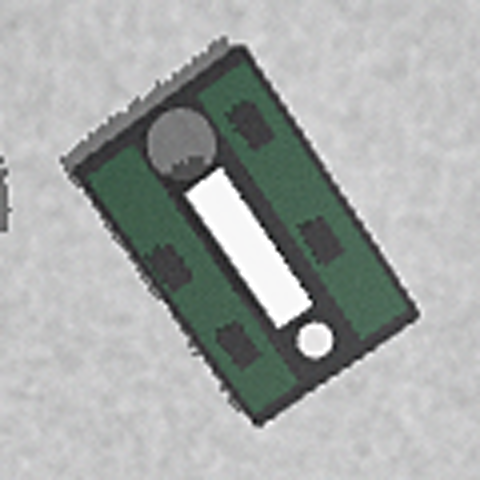

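```bash
cat >> h.py <<'E'
def camp(f):
    v=np.load(f); return cam('wrist',dict(ee_pos=v[:3],eef_rot=v[3:]))
def quad(name,c,pts,z,ox,oy,k=4):
    P=np.array([unproj(c,((u+.5)/k-.5+ox,(v+.5)/k-.5+oy),z)[:2] for u,v in pts]); ctr=P.mean(0)
    L=[float(np.linalg.norm(P[i]-P[(i+1)%4]).round(4)) for i in range(4)]
    a=[float(np.degrees(np.arctan2(*(P[(i+1)%4]-P[i])[::-1])).round(1)) for i in range(4)]
    print(name,ctr.round(4),'L',L,'ang',a); return P
E
python3 - <<'E'
from h import *
c=camp('pics/pose_2.npy')
quad('rim',c,[(248,97),(742,95),(710,420),(258,420)],.072,245,85)
quad('base',c,[(50,62),(738,58),(700,420),(80,413)],.012,245,85)
quad('cover',c,[(105,68),(418,115),(410,510),(120,467)],.012,70,120)
quad('button',c,[(165,170),(280,187),(282,272),(168,255)],.036,70,120)
for z in (.13,.144,.16): 
  P=[unproj(c,((u+.5)/4-.5+245,(v+.5)/4-.5+85),z) for u,v in((378,98),(375,490))]
  M=(P[0]+P[1])/2-O; print(z,(M@EX).round(4),(M@EY).round(4),np.linalg.norm(P[0]-P[1]).round(4))
c=camp('pics/pose_1.npy')
quad('module',c,[(240,45),(418,315),(260,425),(75,170)],.018,260,70)
quad('sink',c,[(220,168),(312,305),(275,328),(185,190)],.044,260,70)
E
```

```text
rim [ 0.5121 -0.0159] L [0.1597, 0.1089, 0.1577, 0.1083] ang [-100.1, 169.5, 79.6, -9.5]
base [0.5163 0.0129] L [0.2541, 0.1386, 0.2489, 0.1343] ang [-100.1, 169.0, 79.0, -8.8]
cover [0.4998 0.3558] L [0.1199, 0.1703, 0.1226, 0.1693] ang [-109.1, 160.3, 70.4, -20.6]
button [0.5358 0.3427] L [0.0426, 0.0332, 0.0431, 0.0331] ang [-109.1, 161.0, 70.7, -19.9]
0.13 0.0391 0.0045 0.1141
0.144 0.0397 0.0021 0.1094
0.16 0.0405 -0.0006 0.104
module [ 0.5099 -0.364 ] L [0.1214, 0.0763, 0.1217, 0.077] ang [-130.1, 140.5, 50.3, -39.7]
sink [ 0.5099 -0.3636] L [0.0593, 0.0161, 0.0595, 0.0148] ang [-130.5, 136.9, 48.2, -44.0]
```

```bash
sed -i 's/80\.7/80.4/g; s/O=np.array(\[.5143,-.0145,0\])/O=np.array([.5127,-.0153,0])/' h.py
python3 - <<'E'
from h import *
plan(J(.040,.03,.125),-99.6,8)
print('arc');f=np.linspace(.478,2.1,15)
x=.125-.0957*np.cos(f);z=.1+.0957*np.sin(f)
print(np.c_[-np.diff(x)*100,-np.diff(z)*100].round(2).tolist()); print(x,z)
E
```

```text
dist [-0.0063 -0.0137 -0.1652] dyaw 0.9
[np.float64(0.18), np.float64(2.06), np.float64(-0.05), np.float64(-0.02)]
[np.float64(0.18), np.float64(2.06), np.float64(-0.05), np.float64(-0.02)]
[np.float64(0.18), np.float64(2.06), np.float64(-0.05), np.float64(-0.02)]
[np.float64(0.18), np.float64(2.06), np.float64(-0.05), np.float64(-0.02)]
[np.float64(0.18), np.float64(2.06), np.float64(-0.05), np.float64(-0.02)]
[np.float64(0.18), np.float64(2.06), np.float64(-0.05), np.float64(-0.02)]
[np.float64(0.18), np.float64(2.06), np.float64(-0.05), np.float64(-0.02)]
[np.float64(0.18), np.float64(2.06), np.float64(-0.05), np.float64(-0.02)]
arc
[[-0.57, -0.95], [-0.67, -0.88], [-0.77, -0.8], [-0.86, -0.7], [-0.93, -0.6], [-1.0, -0.49], [-1.04, -0.37], [-1.08, -0.25], [-1.1, -0.12], [-1.11, 0.01], [-1.1, 0.14], [-1.08, 0.26], [-1.04, 0.39], [-0.99, 0.5]]
[0.04002637 0.04568494 0.05240695 0.06010228 0.06866775 0.07798851
 0.0879396  0.09838759 0.1091924  0.12020915 0.13129014 0.14228679
 0.15305166 0.16344042 0.17331377] [0.14402241 0.15355008 0.16235975 0.17033332 0.17736386 0.18335712
 0.18823274 0.19192535 0.19438543 0.19558001 0.19549306 0.19412575
 0.19149642 0.18764031 0.18260914]
```

Emit:
apply_moves(
  increments=[
    [[0.3,2,0,-0.1,5],[0.3,2,0,-0.1,5],[0.2,2,0,0,5],[0.2,2,-0.1,0,5],[0.2,2,-0.1,0,5],[0.2,2,-0.1,0,5],[0,2,-0.1,0,5],[0,2,0,0,5]],
  ],
  squeeze=10,
)

```text
time: 4.3
ee_pos: [0.4937, 0.0152, 0.1285]
eef_rot: [-0.456, 0.451, -0.538, 0.547]
ft_force: [0.3, -0.2, 0.3]
grip_width: 0.532
```

```bash
python3 look.py 3
python3 - <<'E'
from h import *
plan(J(.040,.03,.125),-99.6,1)
E
```

```text
t 4.3 [0.4937 0.0152 0.1285] yaw -100.2 q [ 0.18  0.24 -0.4   2.07  0.13  0.84 -2.04] F [ 0.3 -0.2  0.3] g 50.0
dist [-0.0024  0.0145 -0.0006] dyaw 0.6
[np.float64(-1.38), np.float64(0.06), np.float64(-0.49), np.float64(-0.12)]
```

View pics/wrist_3.png

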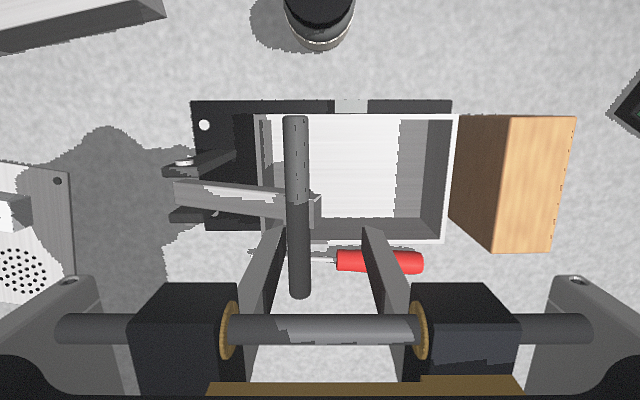

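Emit:
apply_moves(
  increments=[
    [[-0.7,0,-0.2,-0.1,5],[-0.7,0,-0.2,0,5],[0,0,0,0,5]],
  ],
)

```text
time: 4.65
ee_pos: [0.4909, 0.028, 0.1266]
eef_rot: [-0.457, 0.454, -0.537, 0.545]
ft_force: [1.0, -0.2, 0.2]
grip_width: 0.534
```

```bash
python3 look.py 4;  python3 - <<'E'
from h import *
plan(J(.040,.03,.125),-99.6,1)
E
```

```text
t 4.65 [0.4909 0.028  0.1266] yaw -99.85 q [ 0.16  0.24 -0.4   2.07  0.14  0.84 -2.07] F [ 1.  -0.2  0.2] g 50.2
dist [-0.0012  0.0015 -0.0017] dyaw 0.3
[np.float64(-0.13), np.float64(0.17), np.float64(-0.15), np.float64(-0.05)]
```

View pics/wrist_4.png

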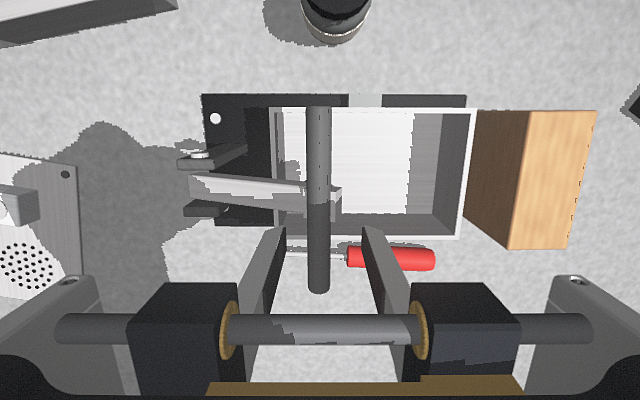

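Emit:
apply_moves(
  increments=[
    [[0,0.1,0,0,1],[0,0,0,0,1],[0,0,0,0,1],[0,0,0,0,1],[0,0,0,0,1]],
  ],
  squeeze=12,
)

```text
time: 5.2
ee_pos: [0.4926, 0.0298, 0.1274]
eef_rot: [-0.459, 0.452, -0.537, 0.545]
ft_force: [5.2, 23.7, -14.6]
grip_width: 0.154
```

Emit:
apply_moves(
  increments=[
    [[-0.6,-1,0,0,1],[-0.7,-0.9,0,0,1],[-0.8,-0.8,0,0,1],[-0.9,-0.7,0,0,1]],
  ],
)

```text
time: 5.6
ee_pos: [0.4971, 0.0581, 0.1623]
eef_rot: [-0.457, 0.453, -0.537, 0.546]
ft_force: [0.4, -4.1, -0.1]
grip_width: 0.145
```

```bash
python3 look.py
python3 - <<'E'
from h import *
s=ctrl.state(); p=s['ee_pos']-O; print(p@EX,p@EY,p[2]+.019)
E
```

```text
t 5.6 [0.4971 0.0581 0.1623] yaw -99.92 q [ 0.13  0.21 -0.43  2.02  0.12  0.92 -2.11] F [ 0.4 -4.1 -0.1] g 13.6
0.06973403101911023 0.02757269745847638 0.18131977719194928
```

Emit:
apply_moves(
  increments=[
    [[-0.9,-0.5,0,0,1],[-1,-0.4,0,0,1],[-1,-0.3,0,0,1],[-1.1,-0.2,0,0,1],[-1.1,-0.1,0,0,1],[-1.1,0,0,0,1]],
  ],
)

```text
time: 6.2
ee_pos: [0.5087, 0.1181, 0.1818]
eef_rot: [-0.455, 0.452, -0.536, 0.549]
ft_force: [-0.0, -3.9, 1.1]
grip_width: 0.139
```

Run:
```python
from h import *
s=ctrl.state(); p=s['ee_pos']-O; print(p@EX,p@EY,p[2]+.019)
```

```text
0.13082750188604836 0.02613654853254999 0.20075934370993764
```

Emit:
apply_moves(
  increments=[
    [[-1.1,0.2,0,0,1],[-1.1,0.3,0,0,1],[-1,0.4,0,0,1],[-0.8,0.4,0,0,1],[0,0,0,0,1]],
  ],
)

```text
time: 6.7
ee_pos: [0.5168, 0.163, 0.1667]
eef_rot: [-0.456, 0.453, -0.535, 0.548]
ft_force: [3.7, 0.9, -0.5]
grip_width: 0.142
```

Run:
```python
from h import *
s=ctrl.state(); p=s['ee_pos']-O; print(p@EX,p@EY,p[2]+.019)
```

```text
0.17646763210915842 0.02568744316150669 0.185697973620151
```

Clamp is near its back stop. Release, rise, and look from the side.

Emit:
apply_moves(
  increments=[
    [[0,0,0,0,4],[0,0,0,0,4],[0,0,0,0,4],[0,-2,0,0,4],[0,-3,0,0,4],[0,-4,0,0,4],[2,-3,0,-0.5,4],[4,0,0,-1,4],[4,0,0,-1,4],[4,0,0,-1,4],[4,0,0,-1,4],[4,0,0,-1,4],[0,0,0,0,4]],
  ],
)

```text
time: 8.0
ee_pos: [0.5182, -0.0625, 0.2954]
eef_rot: [-0.574, 0.574, -0.406, 0.419]
ft_force: [-0.8, 0.1, 0.2]
grip_width: 0.427
```

```bash
python3 look.py 5 wrist top
```

```text
t 8.0 [ 0.5182 -0.0625  0.2954] yaw -71.41 q [ 0.31  0.11 -0.34  1.83  0.05  1.2  -1.3 ] F [-0.8  0.1  0.2] g 40.2
```

View pics/wrist_5.png

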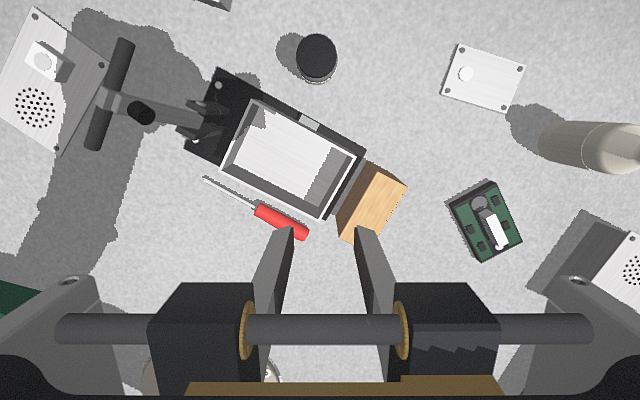

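View pics/top_5.png

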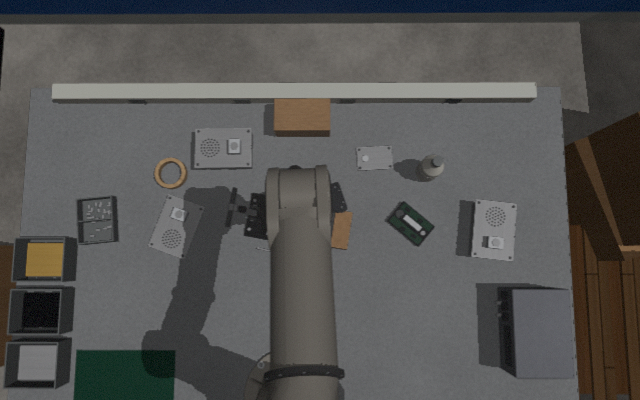

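Run:
```python
from h import *
plan([.5102,-.363,.16],-40.2,9)
```

```text
dist [-0.0077 -0.3052 -0.1354] dyaw 31.2
[np.float64(3.19), np.float64(1.5), np.float64(-1.16), np.float64(-0.69)]
[np.float64(3.11), np.float64(1.5), np.float64(-1.35), np.float64(-0.69)]
[np.float64(3.02), np.float64(1.5), np.float64(-1.54), np.float64(-0.69)]
[np.float64(2.92), np.float64(1.5), np.float64(-1.72), np.float64(-0.69)]
[np.float64(2.81), np.float64(1.5), np.float64(-1.89), np.float64(-0.69)]
[np.float64(2.7), np.float64(1.5), np.float64(-2.06), np.float64(-0.69)]
[np.float64(2.57), np.float64(1.5), np.float64(-2.22), np.float64(-0.69)]
[np.float64(2.43), np.float64(1.5), np.float64(-2.37), np.float64(-0.69)]
[np.float64(2.28), np.float64(1.5), np.float64(-2.51), np.float64(-0.69)]
```

Emit:
apply_moves(
  increments=[
    [[3.2,0,-1.2,-0.7,4],[3.1,0,-1.4,-0.7,4],[3,0,-1.5,-0.7,4],[2.9,1,-1.7,-0.7,4],[2.8,2,-1.9,-0.7,4],[2.7,2,-2.1,-0.7,4],[2.5,2,-2.2,-0.7,4],[2.4,2,-2.4,-0.7,4],[2,2,-2.4,-0.7,4],[0,1,0,0,4],[0,0,0,0,4]],
  ],
)

```text
time: 9.2
ee_pos: [0.5192, -0.3523, 0.1754]
eef_rot: [0.67, -0.667, 0.223, -0.238]
ft_force: [-0.0, 1.8, -0.3]
grip_width: 0.427
```

```bash
python3 look.py 6;python3 - <<'E'
from h import *
plan([.5102,-.363,.16],-40.2,1)
E
```

```text
t 9.2 [ 0.5192 -0.3523  0.1754] yaw -38.03 q [ 0.66  0.37 -0.21  1.75  0.08  1.   -0.24] F [-0.   1.8 -0.3] g 40.2
dist [-0.0092 -0.0105 -0.0162] dyaw -2.2
[np.float64(-0.08), np.float64(1.62), np.float64(-1.39), np.float64(0.44)]
```

View pics/wrist_6.png

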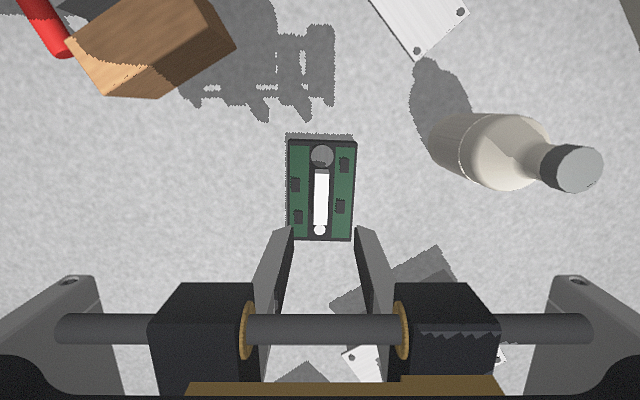

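Run:
```python
import cv2
im=cv2.imread('pics/wrist_6.png')
cv2.imwrite('pics/wz6.png',cv2.resize(im[125:250,270:370],None,fx=5,fy=5,interpolation=cv2.INTER_CUBIC))
```

```text
(no output)
```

View pics/wz6.png

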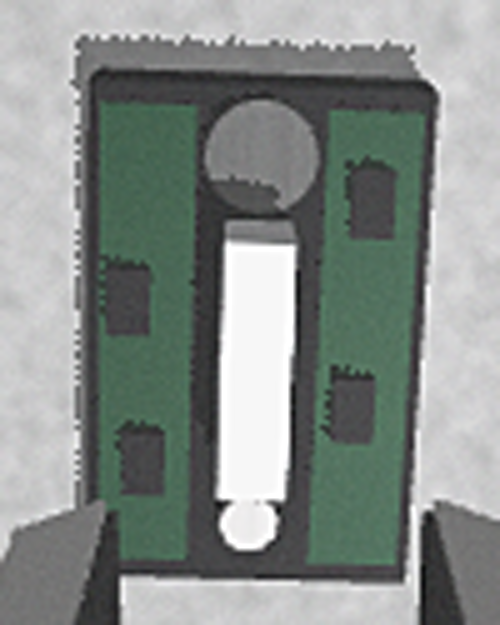

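Run:
```python
from h import *
c=camp('pics/pose_6.npy')
quad('sink',c,[(226,242),(297,244),(287,502),(216,500)],.044,270,125,5)
quad('tray',c,[(95,73),(437,88),(403,578),(85,565)],.018,270,125,5)
```

```text
sink [ 0.5097 -0.3632] L [0.0152, 0.0594, 0.016, 0.0593] ang [-39.9, -129.9, 139.8, 49.3]
tray [ 0.5105 -0.3621] L [0.0772, 0.1209, 0.079, 0.1202] ang [-40.6, -130.3, 138.9, 48.9]
```

Run:
```python
from h import *
plan([.5098,-.363,.08],-40.2,5)
```

```text
dist [-0.0096 -0.0105 -0.0962] dyaw -2.2
[np.float64(-0.02), np.float64(1.92), np.float64(-0.28), np.float64(0.09)]
[np.float64(-0.02), np.float64(1.92), np.float64(-0.28), np.float64(0.09)]
[np.float64(-0.02), np.float64(1.92), np.float64(-0.28), np.float64(0.09)]
[np.float64(-0.02), np.float64(1.92), np.float64(-0.28), np.float64(0.09)]
[np.float64(-0.01), np.float64(1.92), np.float64(-0.28), np.float64(0.09)]
```

Emit:
apply_moves(
  increments=[
    [[0,2,-0.3,0.1,4],[0,2,-0.3,0.1,4],[0,2,-0.3,0.1,4],[0,2,-0.3,0.1,4],[0,1,-0.2,0.1,4],[0,0,0,0,4],[0,0,0,0,4]],
  ],
)

```text
time: 9.95
ee_pos: [0.521, -0.3547, 0.0924]
eef_rot: [0.665, -0.662, 0.232, -0.255]
ft_force: [-1.3, -0.5, 0.6]
grip_width: 0.428
```

```bash
python3 look.py 7;python3 - <<'E'
from h import *
plan([.5098,-.363,.023],-40.2,1)
E
```

```text
t 9.95 [ 0.521  -0.3547  0.0924] yaw -40.29 q [ 0.65  0.46 -0.19  1.82  0.1   0.83 -0.29] F [-1.3 -0.5  0.6] g 40.2
dist [-0.0113 -0.0082 -0.0695] dyaw 0.1
[np.float64(-0.33), np.float64(6.95), np.float64(-1.36), np.float64(-0.02)]
```

View pics/wrist_7.png

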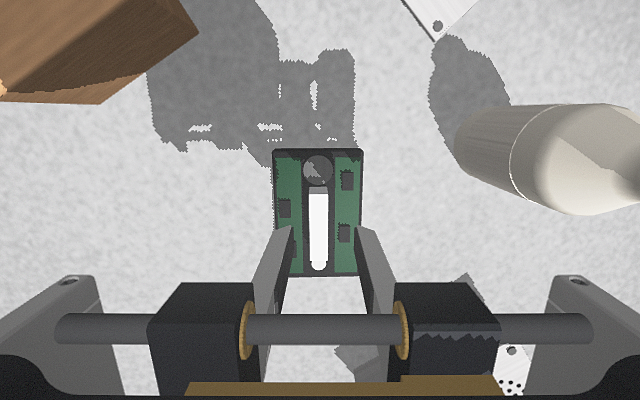

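Emit:
apply_moves(
  increments=[
    [[-0.3,1,-1.4,0,4],[0,1,0,0,4],[0,0,0,0,4]],
  ],
)

```text
time: 10.3
ee_pos: [0.5104, -0.3649, 0.0728]
eef_rot: [0.665, -0.663, 0.23, -0.256]
ft_force: [0.6, -0.0, -0.2]
grip_width: 0.425
```

```bash
python3 look.py;python3 - <<'E'
from h import *
plan([.5098,-.363,.023],-40.2,1)
E
```

```text
t 10.3 [ 0.5104 -0.3649  0.0728] yaw -40.28 q [ 0.67  0.48 -0.19  1.85  0.11  0.79 -0.27] F [ 0.6 -0.  -0.2] g 39.9
dist [-0.0006  0.0019 -0.0498] dyaw 0.1
[np.float64(-0.17), np.float64(4.98), np.float64(0.11), np.float64(-0.02)]
```

Emit:
apply_moves(
  increments=[
    [[-0.2,2,0.1,0,4],[0,1.8,0,0,4],[0,0.8,0,0,4],[0,0,0,0,4]],
  ],
)

```text
time: 10.7
ee_pos: [0.5111, -0.3642, 0.0256]
eef_rot: [0.665, -0.662, 0.231, -0.257]
ft_force: [-0.3, -0.5, 0.1]
grip_width: 0.425
```

```bash
python3 look.py 8;python3 - <<'E'
from h import *
plan([.5098,-.363,.023],-40.2,1)
E
```

```text
t 10.7 [ 0.5111 -0.3642  0.0256] yaw -40.37 q [ 0.66  0.54 -0.18  1.87  0.13  0.7  -0.29] F [-0.3 -0.5  0.1] g 40.0
dist [-0.0014  0.0014 -0.0031] dyaw 0.2
[np.float64(-0.2), np.float64(0.31), np.float64(0.01), np.float64(-0.04)]
```

View pics/wrist_8.png

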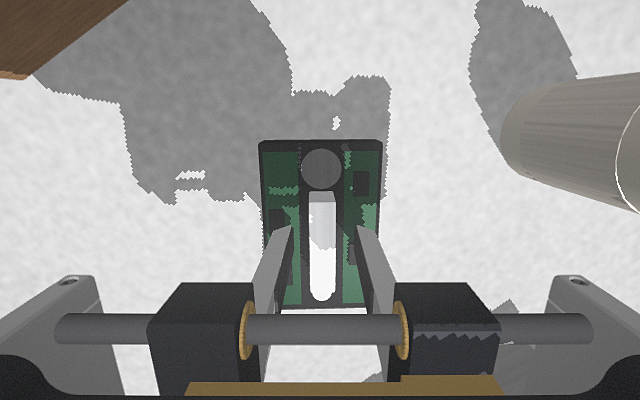

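Emit:
apply_moves(
  increments=[
    [[-0.1,0.2,0,0,2.4],[0,0,0,0,1],[0,0,0,0,0.5],[0,0,0,0,0.5],[0,0,0,0,0.5],[0,0,0,0,0.5]],
  ],
  squeeze=35,
)

```text
time: 11.35
ee_pos: [0.5113, -0.3642, 0.0265]
eef_rot: [0.665, -0.663, 0.23, -0.258]
ft_force: [-0.2, 0.3, -3.4]
grip_width: 0.17
```

```bash
python3 look.py
```

```text
t 11.35 [ 0.5113 -0.3642  0.0265] yaw -40.38 q [ 0.66  0.54 -0.18  1.87  0.13  0.7  -0.29] F [-0.2  0.3 -3.4] g 16.0
```

Run:
```python
from h import *
s=ctrl.state()
p=s['ee_pos'].copy();p[2]=.18
plan(J(0,0,.18),-9.6,10,p0=p)
```

```text
dist [0.0014 0.3489 0.    ] dyaw 30.8
[np.float64(-2.25), np.float64(-0.0), np.float64(2.67), np.float64(-0.62)]
[np.float64(-2.1), np.float64(-0.0), np.float64(2.78), np.float64(-0.62)]
[np.float64(-1.95), np.float64(-0.0), np.float64(2.89), np.float64(-0.62)]
[np.float64(-1.79), np.float64(-0.0), np.float64(2.99), np.float64(-0.62)]
[np.float64(-1.63), np.float64(-0.0), np.float64(3.09), np.float64(-0.62)]
[np.float64(-1.46), np.float64(-0.0), np.float64(3.17), np.float64(-0.62)]
[np.float64(-1.29), np.float64(-0.0), np.float64(3.24), np.float64(-0.62)]
[np.float64(-1.11), np.float64(-0.0), np.float64(3.31), np.float64(-0.62)]
[np.float64(-0.93), np.float64(-0.0), np.float64(3.36), np.float64(-0.62)]
[np.float64(-0.75), np.float64(-0.0), np.float64(3.41), np.float64(-0.62)]
```

Emit:
apply_moves(
  increments=[
    [[0,-2,0,0,0.5],[0,-3,0,0,0.5],[0,-4,0,0,0.5],[0,-4,0,0,0.5],[0,-2.4,0,0,0.5],[0,0,0,0,0.5]],
  ],
)

```text
time: 11.95
ee_pos: [0.5041, -0.3617, 0.1841]
eef_rot: [0.665, -0.662, 0.231, -0.257]
ft_force: [0.4, -0.6, -3.1]
grip_width: 0.164
```

```bash
python3 look.py 9
```

```text
t 11.95 [ 0.5041 -0.3617  0.1841] yaw -40.36 q [ 0.69  0.35 -0.2   1.77  0.07  0.99 -0.25] F [ 0.4 -0.6 -3.1] g 15.4
```

View pics/wrist_9.png

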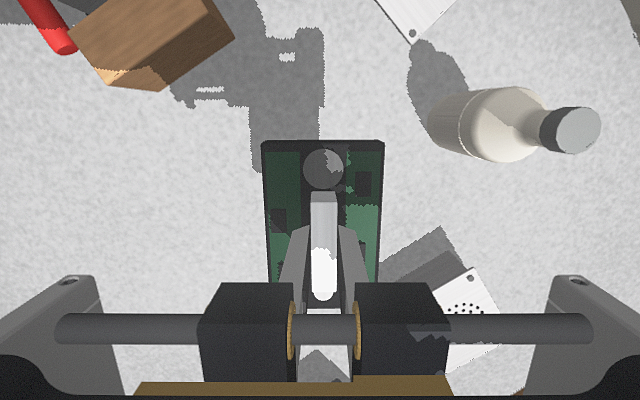

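Module held level, 3 N. Carry it over the box.

Emit:
apply_moves(
  increments=[
    [[-1.2,-0.5,1.5,-0.6,0.5],[-2,0,2.8,-0.6,0.5],[-2,0,2.9,-0.6,0.5],[-1.8,0,3,-0.6,0.5],[-1.6,0,3.1,-0.6,0.5],[-1.5,0,3.2,-0.6,0.5],[-1.3,0,3.2,-0.6,0.5],[-1.1,0,3.3,-0.6,0.5],[-0.9,0,3.4,-0.6,0.5],[-0.5,0,3,-0.6,0.5],[0,0,1,-0.2,0.5],[0,0,0,0,0.5]],
  ],
)

```text
time: 13.2
ee_pos: [0.4949, -0.001, 0.1676]
eef_rot: [-0.706, 0.706, -0.039, 0.047]
ft_force: [0.8, -1.4, -2.6]
grip_width: 0.165
```

```bash
python3 look.py;python3 - <<'E'
from h import *
plan(J(0,0,.18),-9.6,1)
E
```

```text
t 13.2 [ 0.4949 -0.001   0.1676] yaw -6.93 q [ 0.32  0.2  -0.5   2.03  0.12  0.93 -0.37] F [ 0.8 -1.4 -2.6] g 15.5
dist [ 0.0178 -0.0143  0.0124] dyaw -2.7
[np.float64(1.94), np.float64(-1.24), np.float64(-1.2), np.float64(0.53)]
```

Emit:
apply_moves(
  increments=[
    [[1,0,-0.7,0.3,0.5],[1,0,-0.6,0.3,0.5],[0,0,0,0,0.5],[0,0,0,0,0.5]],
  ],
)

```text
time: 13.6
ee_pos: [0.5134, -0.0213, 0.1658]
eef_rot: [-0.704, 0.704, -0.061, 0.067]
ft_force: [-0.1, 0.3, -3.4]
grip_width: 0.167
```

```bash
python3 look.py 10;python3 - <<'E'
from h import *
plan(J(0,0,.16),-9.6,1)
E
```

```text
t 13.6 [ 0.5134 -0.0213  0.1658] yaw -10.45 q [ 0.33  0.24 -0.47  1.99  0.14  0.94 -0.39] F [-0.1  0.3 -3.4] g 15.7
dist [-0.0007  0.0061 -0.0058] dyaw 0.9
[np.float64(-0.18), np.float64(0.58), np.float64(0.59), np.float64(-0.17)]
```

View pics/wrist_10.png

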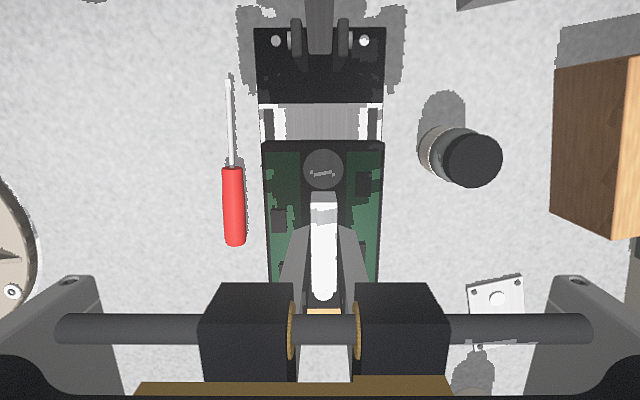

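Emit:
apply_moves(
  increments=[
    [[-0.2,1,0.6,-0.2,0.5],[0,1.5,0,0,0.5],[0,1.5,0,0,0.5],[0,1.5,0,0,0.5],[0,1,0,0,0.5],[0,0,0,0,0.5]],
  ],
)

```text
time: 14.25
ee_pos: [0.5116, -0.0133, 0.0963]
eef_rot: [-0.705, 0.705, -0.053, 0.059]
ft_force: [-1.0, 0.4, -3.7]
grip_width: 0.168
```

```bash
python3 look.py 11;python3 - <<'E'
from h import *
plan(J(0,0,.044),-9.6,1)
E
```

```text
t 14.25 [ 0.5116 -0.0133  0.0963] yaw -9.13 q [ 0.29  0.33 -0.46  2.05  0.2   0.8  -0.45] F [-1.   0.4 -3.7] g 15.8
dist [ 0.0007 -0.0021 -0.0529] dyaw -0.5
[np.float64(0.1), np.float64(5.29), np.float64(-0.19), np.float64(0.09)]
```

View pics/wrist_11.png

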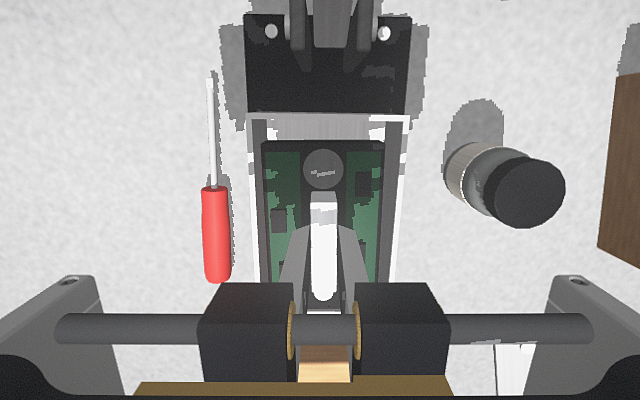

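Emit:
apply_moves(
  increments=[
    [[0.1,1.2,-0.2,0.1,0.5],[0,1.2,0,0,0.5],[0,1,0,0,0.5],[0,0.8,0,0,0.5],[0,0.4,0,0,0.5],[0,0,0,0,0.5]],
  ],
)

```text
time: 14.9
ee_pos: [0.5139, -0.0155, 0.0478]
eef_rot: [-0.705, 0.705, -0.056, 0.064]
ft_force: [-0.0, -0.9, -3.3]
grip_width: 0.164
```

```bash
python3 look.py
```

```text
t 14.9 [ 0.5139 -0.0155  0.0478] yaw -9.67 q [ 0.26  0.4  -0.43  2.08  0.26  0.7  -0.5 ] F [-0.  -0.9 -3.3] g 15.4
```

Emit:
apply_moves(
  increments=[
    [[0,0.3,0,0,0.5],[0,0.2,0,0,0.5],[0,0.2,0,0,0.5]],
  ],
)

```text
time: 15.2
ee_pos: [0.5146, -0.0156, 0.0417]
eef_rot: [-0.704, 0.705, -0.055, 0.064]
ft_force: [-15.5, -0.9, 52.0]
grip_width: 0.17
```

```bash
python3 look.py
```

```text
t 15.2 [ 0.5146 -0.0156  0.0417] yaw -9.68 q [ 0.26  0.41 -0.43  2.09  0.27  0.68 -0.51] F [-15.5  -0.9  52. ] g 15.9
```

Emit:
apply_moves(
  increments=[
    [[0,-0.1,0,0,0.5],[0,0,0,0,3],[0,0,0,0,3],[0,0,0,0,3]],
  ],
)

```text
time: 15.6
ee_pos: [0.5157, -0.0155, 0.0438]
eef_rot: [-0.704, 0.705, -0.054, 0.065]
ft_force: [0.5, -0.1, -0.1]
grip_width: 0.318
```

```bash
python3 look.py
```

```text
t 15.6 [ 0.5157 -0.0155  0.0438] yaw -9.68 q [ 0.26  0.41 -0.43  2.08  0.27  0.69 -0.51] F [ 0.5 -0.1 -0.1] g 29.9
```

Emit:
apply_moves(
  increments=[
    [[0,-2,0,0,3],[0,-3,0,0,3],[0,-4,0,0,3],[0,-5,0,0,5],[0,-5,0,0,5],[0,-3.5,0,0,5],[0,0,0,0,5]],
  ],
)

```text
time: 16.3
ee_pos: [0.5115, -0.0145, 0.2765]
eef_rot: [0.705, -0.704, 0.055, -0.064]
ft_force: [0.2, 0.6, -0.7]
grip_width: 0.53
```

```bash
python3 look.py 12;python3 - <<'E'
from h import *
plan([.5365,.344,.26],-19.3,10)
E
```

```text
t 16.3 [ 0.5115 -0.0145  0.2765] yaw -9.6 q [ 0.36  0.12 -0.49  1.86  0.06  1.16 -0.33] F [ 0.2  0.6 -0.7] g 49.8
dist [ 0.0258  0.3587 -0.0144] dyaw -9.7
[np.float64(-0.34), np.float64(0.14), np.float64(3.58), np.float64(0.19)]
[np.float64(-0.4), np.float64(0.14), np.float64(3.57), np.float64(0.19)]
[np.float64(-0.47), np.float64(0.14), np.float64(3.57), np.float64(0.19)]
[np.float64(-0.53), np.float64(0.14), np.float64(3.56), np.float64(0.19)]
[np.float64(-0.59), np.float64(0.14), np.float64(3.55), np.float64(0.19)]
[np.float64(-0.65), np.float64(0.14), np.float64(3.54), np.float64(0.19)]
[np.float64(-0.71), np.float64(0.14), np.float64(3.53), np.float64(0.19)]
[np.float64(-0.76), np.float64(0.14), np.float64(3.51), np.float64(0.19)]
[np.float64(-0.82), np.float64(0.14), np.float64(3.5), np.float64(0.19)]
[np.float64(-0.88), np.float64(0.14), np.float64(3.49), np.float64(0.19)]
```

View pics/wrist_12.png

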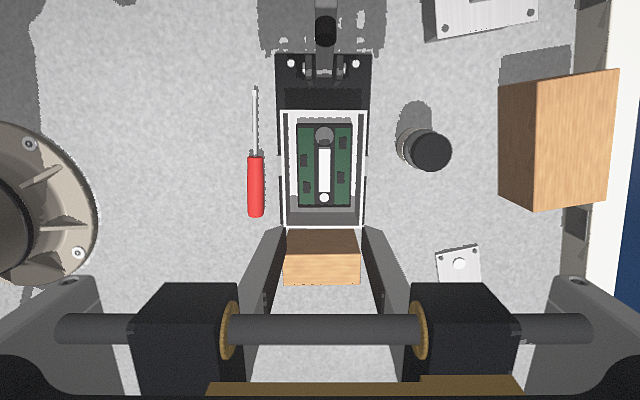

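Run:
```python
import cv2
im=cv2.imread('pics/wrist_12.png')
cv2.imwrite('pics/wz12.png',cv2.resize(im[95:235,265:385],None,fx=4.0,fy=4,interpolation=cv2.INTER_CUBIC))
```

```text
(no output)
```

View pics/wz12.png

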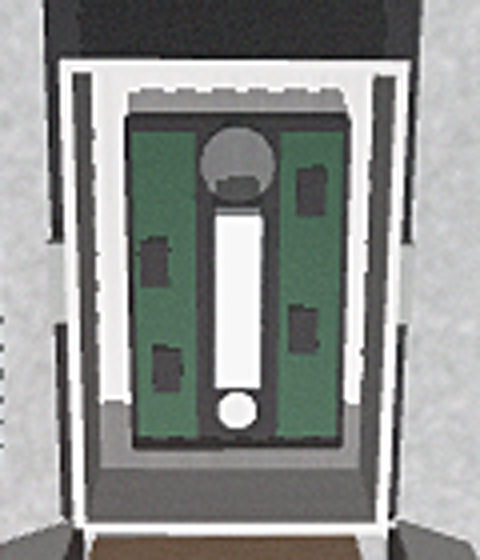

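Emit:
apply_moves(
  increments=[
    [[-0.2,0,2,0.2,6],[-0.4,0,3.6,0.2,6],[-0.5,0,3.6,0.2,6],[-0.5,0,3.6,0.2,6],[-0.6,0,3.6,0.2,6],[-0.6,0,3.5,0.2,6],[-0.7,0,3.5,0.2,6],[-0.8,0,3.5,0.2,6],[-0.8,0.5,3.5,0.2,6],[-0.9,1,3,0.2,6],[0,1,1,0,6],[0,1,0,0,6],[0,0,0,0,6]],
  ],
)

```text
time: 17.65
ee_pos: [0.5344, 0.3417, 0.2166]
eef_rot: [-0.693, 0.7, -0.127, 0.121]
ft_force: [-0.4, -0.0, 0.7]
grip_width: 0.637
```

```bash
python3 look.py 13;python3 - <<'E'
from h import *
plan([.5365,.344,.2],-19.3,1)
E
```

```text
t 17.65 [0.5344 0.3417 0.2166] yaw -20.22 q [-0.2   0.43 -0.63  1.65  0.26  1.17 -1.24] F [-0.4 -0.   0.7] g 59.9
dist [ 0.0018  0.0024 -0.0174] dyaw 1.0
[np.float64(0.08), np.float64(1.74), np.float64(0.29), np.float64(-0.19)]
```

View pics/wrist_13.png

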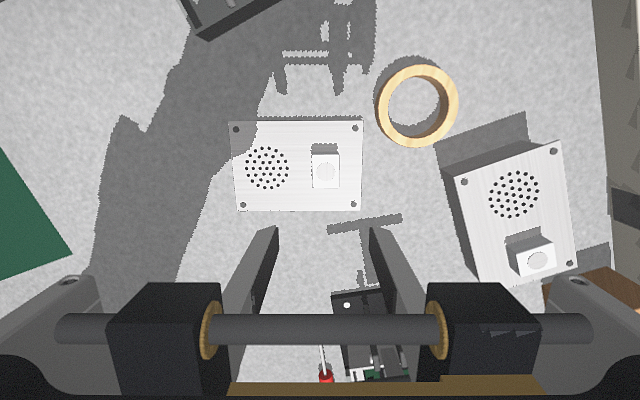

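Run:
```python
from h import *
c=camp('pics/pose_12.npy')
P=quad('rim',c,[(59,59),(411,59),(388,532),(77,530)],.072,265,95)
im=cv2.imread('pics/wrist_13.png')
cv2.imwrite('pics/wz13.png',cv2.resize(im[110:220,220:370],None,fx=5,fy=5,interpolation=cv2.INTER_CUBIC))
```

```text
rim [ 0.5128 -0.0144] L [0.1099, 0.1595, 0.1089, 0.1582] ang [-9.6, -100.1, 169.7, 80.2]
```

View pics/wz13.png

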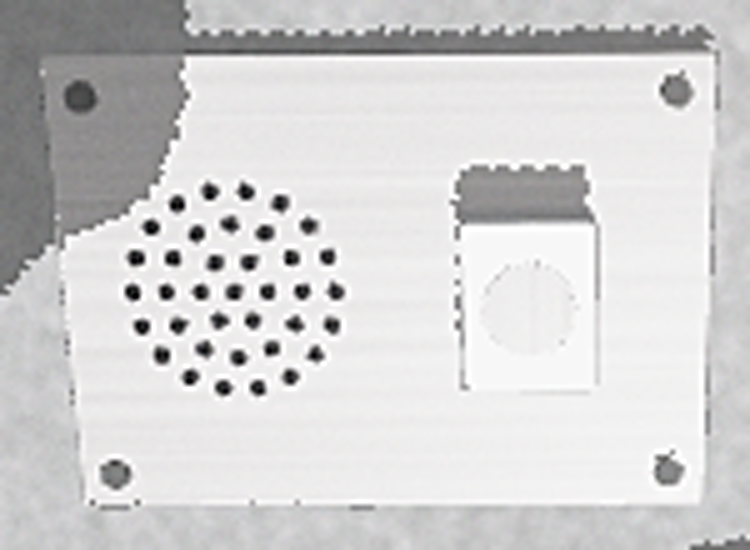

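Run:
```python
from h import *
c=camp('pics/pose_13.npy')
quad('cover',c,[(42,57),(716,53),(702,504),(88,502)],.012,220,110,5)
quad('button',c,[(462,224),(598,224),(598,389),(465,389)],.036,220,110,5)
plan([.5358,.3432,.09],-19.3,1)
```

```text
cover [0.5005 0.358 ] L [0.1701, 0.1207, 0.1696, 0.1196] ang [-19.9, -109.8, 159.7, 70.4]
button [0.5364 0.3452] L [0.0332, 0.0418, 0.0335, 0.0418] ang [-20.2, -109.3, 159.9, 70.1]
dist [ 0.0011  0.0016 -0.1274] dyaw 1.0
[np.float64(0.04), np.float64(12.74), np.float64(0.19), np.float64(-0.19)]
```

Emit:
apply_moves(
  increments=[
    [[0,2,0.4,0,6],[0.1,3,0,0,6],[0,3,0,0,6],[0,3,0,0,6],[0,2,0,0,6],[0,1,0,0,6],[0,0,0,0,6]],
  ],
)

```text
time: 18.4
ee_pos: [0.5415, 0.3339, 0.0772]
eef_rot: [-0.692, 0.698, -0.128, 0.128]
ft_force: [0.4, -0.8, 0.4]
grip_width: 0.637
```

```bash
python3 look.py 14;python3 - <<'E'
from h import *
plan([.5363,.3447,.017],-20,1)
E
```

```text
t 18.4 [0.5415 0.3339 0.0772] yaw -20.89 q [-0.23  0.56 -0.57  1.77  0.38  0.93 -1.33] F [ 0.4 -0.8  0.4] g 59.8
dist [-0.0055  0.0105 -0.061 ] dyaw 0.9
[np.float64(-0.89), np.float64(6.1), np.float64(0.79), np.float64(-0.18)]
```

View pics/wrist_14.png

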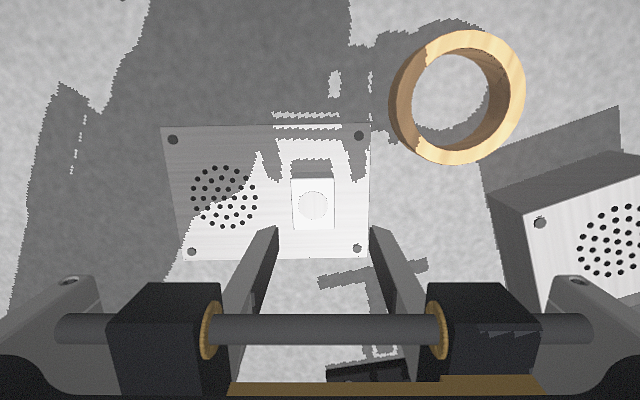

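Emit:
apply_moves(
  increments=[
    [[-0.5,1,0.4,-0.2,6],[-0.5,1,0.4,0,6],[0,0.5,0,0,6],[0,0,0,0,6]],
  ],
)

```text
time: 18.85
ee_pos: [0.5362, 0.3468, 0.0543]
eef_rot: [-0.695, 0.698, -0.121, 0.123]
ft_force: [-0.6, 0.1, -0.4]
grip_width: 0.64
```

```bash
python3 look.py;python3 - <<'E'
from h import *
plan([.5363,.3447,.017],-20,1)
E
```

```text
t 18.85 [0.5362 0.3468 0.0543] yaw -19.83 q [-0.26  0.59 -0.56  1.78  0.4   0.89 -1.35] F [-0.6  0.1 -0.4] g 60.2
dist [ 0.0001 -0.0021 -0.0373] dyaw -0.2
[np.float64(0.08), np.float64(3.73), np.float64(-0.19), np.float64(0.03)]
```

Emit:
apply_moves(
  increments=[
    [[0,1.5,-0.2,0,6],[0,1,0,0,6],[0,0.7,0,0,6],[0,0.2,0,0,6],[0,0,0,0,6]],
  ],
)

```text
time: 19.35
ee_pos: [0.5355, 0.3445, 0.0172]
eef_rot: [-0.695, 0.698, -0.121, 0.123]
ft_force: [0.2, 0.0, -0.7]
grip_width: 0.64
```

```bash
python3 look.py 15;python3 - <<'E'
from h import *
plan([.5363,.3447,.017],-20,1)
E
```

```text
t 19.35 [0.5355 0.3445 0.0172] yaw -19.82 q [-0.28  0.64 -0.54  1.8   0.44  0.83 -1.38] F [ 0.2  0.  -0.7] g 60.1
dist [ 0.0008  0.0002 -0.0003] dyaw -0.2
[np.float64(0.07), np.float64(0.03), np.float64(0.04), np.float64(0.04)]
```

View pics/wrist_15.png

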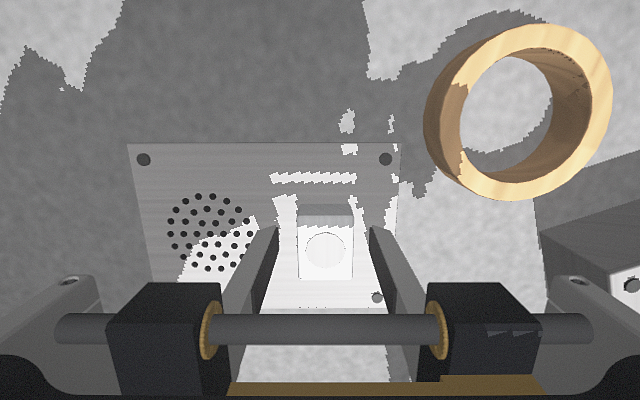

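Button sits centred between the fingers (column ≈325). Grip.

Emit:
apply_moves(
  increments=[
    [[0,0,0,0,4],[0,0,0,0,2],[0,0,0,0,2],[0,0,0,0,2],[0,0,0,0,2]],
  ],
  squeeze=50,
)

```text
time: 19.9
ee_pos: [0.5362, 0.3448, 0.0185]
eef_rot: [-0.695, 0.698, -0.12, 0.123]
ft_force: [-0.3, -0.3, -2.0]
grip_width: 0.356
```

```bash
python3 look.py
```

```text
t 19.9 [0.5362 0.3448 0.0185] yaw -19.85 q [-0.28  0.64 -0.54  1.8   0.44  0.83 -1.38] F [-0.3 -0.3 -2. ] g 33.5
```

Emit:
apply_moves(
  increments=[
    [[0,-1,0,0,2],[0,-2,0,0,2],[0,-3,0,0,2],[0,-4,0,0,2],[0,-4,0,0,2],[0,-4,0,0,2],[0,-4,0,0,2],[0,-3,0,0,2],[0,0,0,0,2]],
  ],
)

```text
time: 20.8
ee_pos: [0.5326, 0.3455, 0.2821]
eef_rot: [-0.695, 0.699, -0.12, 0.122]
ft_force: [0.5, -0.1, -3.3]
grip_width: 0.356
```

```bash
python3 look.py 16 wrist scene;python3 - <<'E'
from h import *
plan(J(-.038,0,.27),-99.6,18)
E
```

```text
t 20.8 [0.5326 0.3455 0.2821] yaw -19.68 q [-0.19  0.37 -0.65  1.57  0.24  1.28 -1.22] F [ 0.5 -0.1 -3.3] g 33.4
dist [-0.0253 -0.397  -0.0078] dyaw -79.9
[np.float64(0.61), np.float64(0.04), np.float64(-2.12), np.float64(0.89)]
[np.float64(0.77), np.float64(0.04), np.float64(-2.07), np.float64(0.89)]
[np.float64(0.93), np.float64(0.04), np.float64(-2.0), np.float64(0.89)]
[np.float64(1.08), np.float64(0.04), np.float64(-1.93), np.float64(0.89)]
[np.float64(1.23), np.float64(0.04), np.float64(-1.84), np.float64(0.89)]
[np.float64(1.37), np.float64(0.04), np.float64(-1.74), np.float64(0.89)]
[np.float64(1.5), np.float64(0.04), np.float64(-1.62), np.float64(0.89)]
[np.float64(1.62), np.float64(0.04), np.float64(-1.5), np.float64(0.89)]
[np.float64(1.73), np.float64(0.04), np.float64(-1.37), np.float64(0.89)]
[np.float64(1.83), np.float64(0.04), np.float64(-1.24), np.float64(0.89)]
[np.float64(1.92), np.float64(0.04), np.float64(-1.09), np.float64(0.89)]
[np.float64(2.0), np.float64(0.04), np.float64(-0.94), np.float64(0.89)]
[np.float64(2.07), np.float64(0.04), np.float64(-0.78), np.float64(0.89)]
[np.float64(2.12), np.float64(0.04), np.float64(-0.62), np.float64(0.89)]
[np.float64(2.16), np.float64(0.04), np.float64(-0.45), np.float64(0.89)]
[np.float64(2.19), np.float64(0.04), np.float64(-0.28), np.float64(0.89)]
[np.float64(2.21), np.float64(0.04), np.float64(-0.11), np.float64(0.89)]
[np.float64(2.21), np.float64(0.04), np.float64(0.06), np.float64(0.89)]
```

View pics/wrist_16.png

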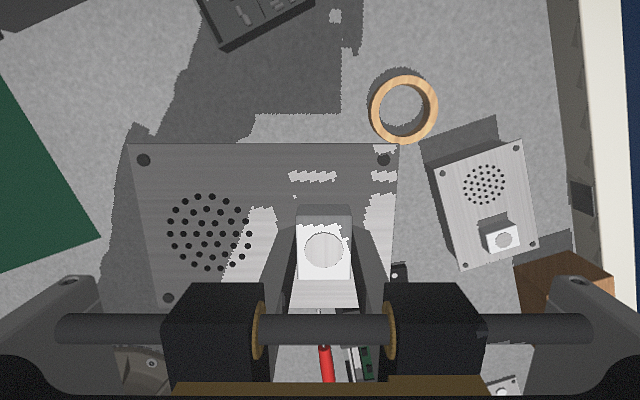

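View pics/scene_16.png

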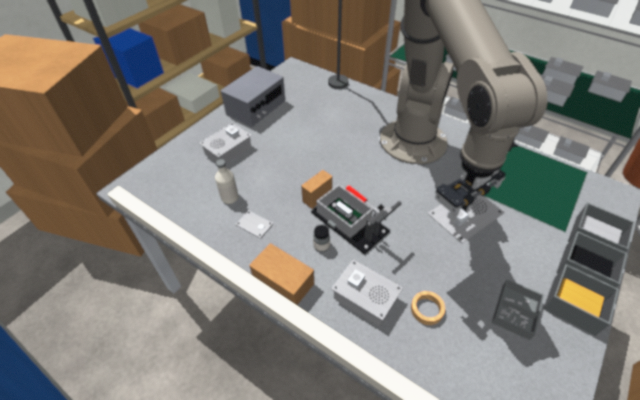

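Emit:
apply_moves(
  increments=[
    [[0.6,0,-2.1,0.9,2],[0.8,0,-2.1,0.9,2],[0.9,0,-2,0.9,2],[1.1,0,-1.9,0.9,2],[1.2,0,-1.8,0.9,2],[1.4,0,-1.7,0.9,2],[1.5,0,-1.6,0.9,2],[1.6,0,-1.5,0.9,2],[1.7,0,-1.4,0.9,2],[1.8,0,-1.2,0.9,2]],
  ],
)

```text
time: 21.9
ee_pos: [0.5047, 0.1151, 0.2625]
eef_rot: [-0.582, 0.604, -0.391, 0.38]
ft_force: [0.9, -0.2, -2.8]
grip_width: 0.354
```

```bash
python3 look.py;python3 - <<'E'
from h import *
plan(J(-.038,0,.25),-99.6,9)
E
```

```text
t 21.9 [0.5047 0.1151 0.2625] yaw -66.09 q [ 0.05  0.17 -0.45  1.84  0.08  1.19 -1.58] F [ 0.9 -0.2 -2.8] g 33.3
dist [ 0.0017 -0.1679 -0.0125] dyaw -33.5
[np.float64(1.71), np.float64(0.14), np.float64(-0.74), np.float64(0.74)]
[np.float64(1.76), np.float64(0.14), np.float64(-0.63), np.float64(0.74)]
[np.float64(1.79), np.float64(0.14), np.float64(-0.51), np.float64(0.74)]
[np.float64(1.82), np.float64(0.14), np.float64(-0.39), np.float64(0.74)]
[np.float64(1.85), np.float64(0.14), np.float64(-0.27), np.float64(0.74)]
[np.float64(1.86), np.float64(0.14), np.float64(-0.15), np.float64(0.74)]
[np.float64(1.87), np.float64(0.14), np.float64(-0.03), np.float64(0.74)]
[np.float64(1.86), np.float64(0.14), np.float64(0.09), np.float64(0.74)]
[np.float64(1.85), np.float64(0.14), np.float64(0.21), np.float64(0.74)]
```

Emit:
apply_moves(
  increments=[
    [[1.7,-0.2,-0.7,0.7,2],[1.8,-0.2,-0.6,0.7,2],[1.8,0,-0.5,0.7,2],[1.8,0,-0.4,0.8,2],[1.9,0,-0.3,0.8,2],[1.9,0,-0.2,0.8,2],[1.9,0,0,0.8,2],[1.8,0,0,0.7,2],[1,0,0,0.5,2],[0,0,0,0,2],[0,0,0,0,2]],
  ],
)

```text
time: 23.0
ee_pos: [0.5, -0.059, 0.2652]
eef_rot: [0.435, -0.464, 0.549, -0.542]
ft_force: [0.2, 0.7, -2.9]
grip_width: 0.351
```

```bash
python3 look.py 17;python3 - <<'E'
from h import *
plan(J(-.038,0,.2),-99.6,1)
E
```

```text
t 23.0 [ 0.5    -0.059   0.2652] yaw -101.06 q [ 0.22  0.13 -0.27  1.87  0.06  1.19 -1.83] F [ 0.2  0.7 -2.9] g 33.0
dist [ 0.0063  0.0061 -0.0652] dyaw 1.4
[np.float64(-0.72), np.float64(6.52), np.float64(0.5), np.float64(-0.29)]
```

View pics/wrist_17.png

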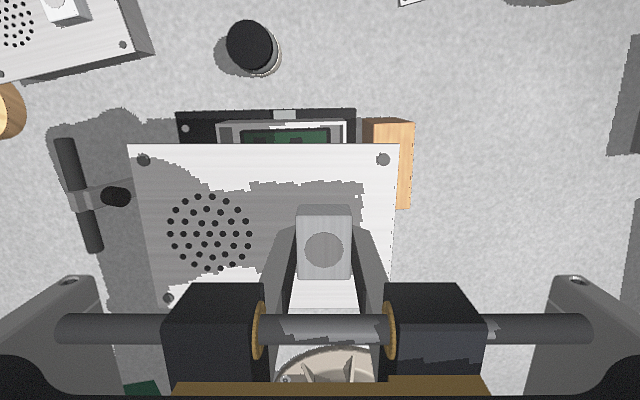

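```bash
sed -i "s/^if len/print('tool y',R(s['eef_rot'])[:,1].round(4),'Rz',R(s['eef_rot'])[2].round(4))\nif len/" look.py; python3 look.py
python3 - <<'E'
from h import *
for i in (2,5,6,9,13,15,16,17):
    v=np.load(f'pics/pose_{i}.npy'); print(i,R(v[3:])[2].round(4))
E
```

```text
t 23.05 [ 0.5    -0.0589  0.2652] yaw -101.04 q [ 0.22  0.13 -0.27  1.87  0.06  1.19 -1.83] F [ 0.2  0.1 -3.2] g 33.4
tool y [-0.0382 -0.0187 -0.9991] Rz [ 0.0256 -0.9991 -0.0339]
2 [-0.001  -1.      0.0061]
5 [ 0.0155 -0.9998  0.0111]
6 [ 0.0196 -0.9998  0.0098]
9 [ 0.0333 -0.9993  0.0162]
13 [-0.0072 -0.9999 -0.0111]
15 [ 0.0041 -1.     -0.0048]
16 [ 0.0028 -1.     -0.0055]
17 [ 0.0257 -0.9991 -0.0339]
```

Run:
```python
from h import *
p=None
for i in (1,2,3,4,5,6,7,8,9,10,11,12,13,14,15,16,17):
    v=np.load(f'pics/pose_{i}.npy'); y=R(v[3:])[:,1]; print(i,v[:3].round(3),'yaw',yaw(dict(eef_rot=v[3:])).round(1),'tooly xy',y[:2].round(4))
```

```text
1 [ 0.465 -0.377  0.305] yaw -75.0 tooly xy [ 0.0001 -0.0023]
2 [0.496 0.047 0.29 ] yaw -100.4 tooly xy [ 0.0062 -0.0001]
3 [0.494 0.015 0.128] yaw -100.2 tooly xy [ 0.0139 -0.0053]
4 [0.491 0.028 0.127] yaw -99.8 tooly xy [ 0.0099 -0.0061]
5 [ 0.518 -0.063  0.295] yaw -71.4 tooly xy [ 0.0154 -0.0111]
6 [ 0.519 -0.352  0.175] yaw -38.0 tooly xy [ 0.0214 -0.0044]
7 [ 0.521 -0.355  0.092] yaw -40.3 tooly xy [ 0.033  -0.0073]
8 [ 0.511 -0.364  0.026] yaw -40.4 tooly xy [ 0.0364 -0.0097]
9 [ 0.504 -0.362  0.184] yaw -40.4 tooly xy [ 0.0358 -0.0092]
10 [ 0.513 -0.021  0.166] yaw -10.4 tooly xy [ 0.0086 -0.0014]
11 [ 0.512 -0.013  0.096] yaw -9.1 tooly xy [ 0.0089 -0.001 ]
12 [ 0.511 -0.015  0.276] yaw -9.6 tooly xy [ 0.0128 -0.0005]
13 [0.534 0.342 0.217] yaw -20.2 tooly xy [-0.0106 -0.0079]
14 [0.541 0.334 0.077] yaw -20.9 tooly xy [-0.0023 -0.0084]
15 [0.536 0.345 0.017] yaw -19.8 tooly xy [ 0.0023 -0.0059]
16 [0.533 0.346 0.282] yaw -19.7 tooly xy [ 0.0008 -0.0062]
17 [ 0.5   -0.059  0.265] yaw -101.1 tooly xy [-0.0382 -0.0187]
```

Emit:
apply_moves(
  increments=[
    [[-0.4,2,0.3,-0.2,2],[-0.4,3,0.3,-0.1,2],[0,3,0,0,2],[0,2,0,0,2],[0,1,0,0,2],[0,0,0,0,2]],
  ],
)

```text
time: 23.65
ee_pos: [0.5052, -0.0482, 0.1525]
eef_rot: [0.447, -0.473, 0.54, -0.533]
ft_force: [-0.8, -0.3, -2.3]
grip_width: 0.355
```

```bash
python3 look.py 18;python3 - <<'E'
from h import *
plan(J(-.038,0,.0825),-99.6,1)
E
```

```text
t 23.65 [ 0.5052 -0.0482  0.1525] yaw -98.78 q [ 0.2   0.25 -0.28  1.99  0.1   0.95 -1.86] F [-0.8 -0.3 -2.3] g 33.4
tool y [-0.0344 -0.0172 -0.9993] Rz [ 0.0222 -0.9993 -0.0314]
dist [ 0.0007 -0.0046 -0.0708] dyaw -0.8
[np.float64(0.45), np.float64(7.08), np.float64(0.14), np.float64(0.16)]
```

View pics/wrist_18.png

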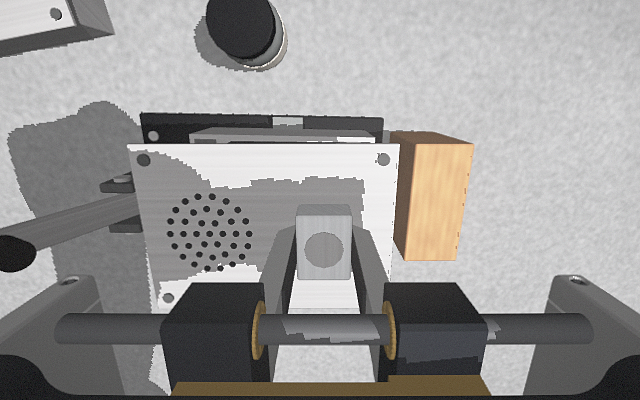

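Emit:
apply_moves(
  increments=[
    [[0,-0.5,0,-1,2],[0,0,0,-1,2],[0,0,0,-1,2],[0,0,0,-1,2],[0,0,0,0,2],[0,0,0,0,2]],
  ],
)

```text
time: 24.3
ee_pos: [0.5101, -0.0467, 0.1659]
eef_rot: [-0.539, 0.559, -0.448, 0.443]
ft_force: [-0.0, 0.2, -3.4]
grip_width: 0.354
```

```bash
python3 look.py
```

```text
t 24.3 [ 0.5101 -0.0467  0.1659] yaw -78.07 q [ 0.25  0.24 -0.34  1.97  0.11  0.97 -1.51] F [-0.   0.2 -3.4] g 33.3
tool y [-0.0237 -0.0177 -0.9996] Rz [ 0.0124 -0.9996 -0.0268]
```

Emit:
apply_moves(
  increments=[
    [[0,0.3,0,0.4,2],[0,0.3,0,0.4,2],[0,0.2,0,0.4,2],[0,0,0,0.4,2],[0,0,0,0.4,2],[0,0,0,0.4,2],[0,0,0,0.4,2],[0,0,0,0.4,2],[0,0,0,0.4,2],[0,0,0,0.4,2],[0,0,0,0,2]],
  ],
)

```text
time: 25.4
ee_pos: [0.5132, -0.0461, 0.1635]
eef_rot: [-0.444, 0.461, -0.542, 0.545]
ft_force: [-1.1, 0.0, -3.3]
grip_width: 0.356
```

```bash
python3 look.py
```

```text
t 25.4 [ 0.5132 -0.0461  0.1635] yaw -100.5 q [ 0.19  0.24 -0.28  1.98  0.1   0.96 -1.89] F [-1.1  0.  -3.3] g 33.5
tool y [-0.0158 -0.0182 -0.9997] Rz [ 0.0208 -0.9997 -0.0122]
```

Run:
```python
from h import *
plan(J(-.038,0,.115),-99.7,1)
```

```text
dist [-0.0068 -0.0066 -0.0485] dyaw 0.8
[np.float64(0.78), np.float64(4.85), np.float64(-0.55), np.float64(-0.16)]
```

Emit:
apply_moves(
  increments=[
    [[0.4,1,-0.3,-0.2,2],[0.4,1.5,-0.3,0,2],[0,1.5,0,0,2],[0,0.8,0,0,2],[0,0,0,0,2]],
  ],
)

```text
time: 25.9
ee_pos: [0.5043, -0.0548, 0.1133]
eef_rot: [-0.45, 0.466, -0.537, 0.54]
ft_force: [-0.3, 0.5, -3.3]
grip_width: 0.356
```

```bash
python3 look.py 19;python3 - <<'E'
from h import *
plan(J(-.038,0,.092),-99.7,1)
E
```

```text
t 25.9 [ 0.5043 -0.0548  0.1133] yaw -99.26 q [ 0.2   0.29 -0.27  2.04  0.13  0.84 -1.88] F [-0.3  0.5 -3.3] g 33.4
tool y [-0.0147 -0.0186 -0.9997] Rz [ 0.0207 -0.9997 -0.0115]
dist [ 0.0019  0.002  -0.0218] dyaw -0.4
[np.float64(-0.23), np.float64(2.18), np.float64(0.15), np.float64(0.09)]
```

View pics/wrist_19.png

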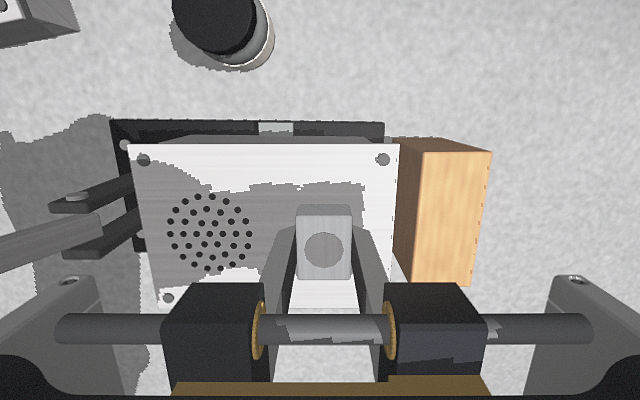

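Emit:
apply_moves(
  increments=[
    [[-0.3,0.8,0.2,0.1,2],[0,0.7,0,0,2],[0,0.3,0,0,2],[0,0,0,0,2]],
  ],
)

```text
time: 26.35
ee_pos: [0.5079, -0.0521, 0.0953]
eef_rot: [-0.448, 0.463, -0.539, 0.543]
ft_force: [0.0, -0.3, -2.8]
grip_width: 0.358
```

```bash
python3 look.py;python3 - <<'E'
from h import *
plan(J(-.038,0,.0825),-99.7,1)
E
```

```text
t 26.35 [ 0.5079 -0.0521  0.0953] yaw -99.78 q [ 0.19  0.32 -0.27  2.05  0.14  0.8  -1.9 ] F [ 0.  -0.3 -2.8] g 33.7
tool y [-0.0123 -0.0186 -0.9998] Rz [ 0.0204 -0.9998 -0.009 ]
dist [-0.0015 -0.0007 -0.0128] dyaw 0.1
[np.float64(0.09), np.float64(1.28), np.float64(-0.14), np.float64(-0.02)]
```

Emit:
apply_moves(
  increments=[
    [[0.1,0.4,-0.2,0,2],[0,0.3,0,0,2],[0,0.2,0,0,2]],
  ],
)

```text
time: 26.65
ee_pos: [0.5058, -0.053, 0.0861]
eef_rot: [-0.448, 0.463, -0.538, 0.543]
ft_force: [0.5, 0.5, -3.6]
grip_width: 0.358
```

```bash
python3 look.py 20;python3 - <<'E'
from h import *
plan(J(-.038,0,.0825),-99.7,1)
E
```

```text
t 26.65 [ 0.5058 -0.053   0.0861] yaw -99.78 q [ 0.19  0.33 -0.27  2.06  0.14  0.78 -1.91] F [ 0.5  0.5 -3.6] g 33.6
tool y [-0.0115 -0.0187 -0.9998] Rz [ 0.0203 -0.9998 -0.0082]
dist [ 0.0008  0.0003 -0.0034] dyaw 0.1
[np.float64(-0.04), np.float64(0.34), np.float64(0.08), np.float64(-0.01)]
```

View pics/wrist_20.png

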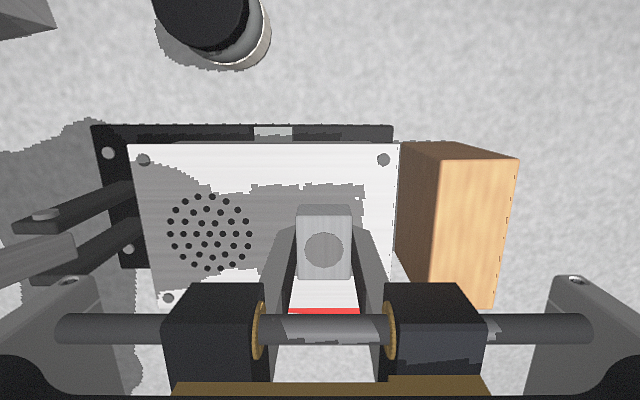

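Emit:
apply_moves(
  increments=[
    [[0,0.2,0.1,0,2],[0,0.1,0,0,2],[0,0.1,0,0,2]],
  ],
)

```text
time: 27.0
ee_pos: [0.5073, -0.0535, 0.0826]
eef_rot: [-0.448, 0.463, -0.538, 0.544]
ft_force: [-4.6, -1.5, 8.3]
grip_width: 0.361
```

```bash
python3 look.py
```

```text
t 27.0 [ 0.5073 -0.0535  0.0826] yaw -99.81 q [ 0.19  0.33 -0.26  2.06  0.15  0.77 -1.91] F [-4.6 -1.5  8.3] g 34.0
tool y [-0.0107 -0.0188 -0.9998] Rz [ 0.0203 -0.9998 -0.0073]
```

Emit:
apply_moves(
  increments=[
    [[0,0.2,0,0,2],[0,0.1,0,0,2]],
  ],
)

```text
time: 27.2
ee_pos: [0.5076, -0.0536, 0.0821]
eef_rot: [-0.448, 0.462, -0.538, 0.544]
ft_force: [-11.5, 0.3, 20.5]
grip_width: 0.359
```

```bash
python3 look.py 21
```

```text
t 27.2 [ 0.5076 -0.0536  0.0821] yaw -99.85 q [ 0.19  0.33 -0.26  2.06  0.15  0.77 -1.91] F [-11.5   0.3  20.5] g 33.7
tool y [-0.01   -0.0194 -0.9998] Rz [ 0.0208 -0.9998 -0.0066]
```

Release gently (small opening), then look.

Emit:
apply_moves(
  increments=[
    [[0,0,0,0,3.6],[0,0,0,0,4.5],[0,0,0,0,5.5],[0,0,0,0,5.5],[0,-1,0,0,5.5],[0,-2,0,0,5.5],[0,-3,0,0,5.5],[0,-4,0,0,5.5],[0,-4,-1,0,5.5],[0,-3,-2,0,5.5],[0,0,-1,0,5.5],[0,0,0,0,5.5]],
  ],
)

```text
time: 28.45
ee_pos: [0.469, -0.0423, 0.2637]
eef_rot: [-0.449, 0.462, -0.538, 0.544]
ft_force: [0.8, 0.2, -1.1]
grip_width: 0.583
```

```bash
python3 look.py 22 wrist scene
python3 - <<'E'
import cv2
im=cv2.imread('pics/scene_22.png')
cv2.imwrite('pics/sz22.png',cv2.resize(im[150:270,270:420],None,fx=5,fy=5,interpolation=cv2.INTER_CUBIC))
E
```

```text
t 28.45 [ 0.469  -0.0423  0.2637] yaw -99.78 q [ 0.22  0.05 -0.29  1.95  0.04  1.14 -1.83] F [ 0.8  0.2 -1.1] g 54.8
tool y [-0.0073 -0.0182 -0.9998] Rz [ 0.0192 -0.9998 -0.0041]
```

View pics/wrist_22.png

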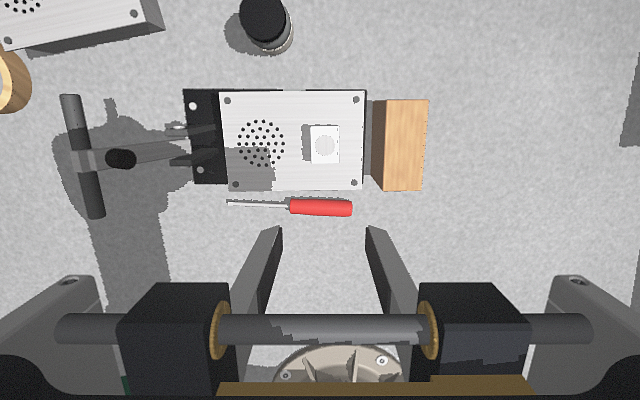

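View pics/sz22.png

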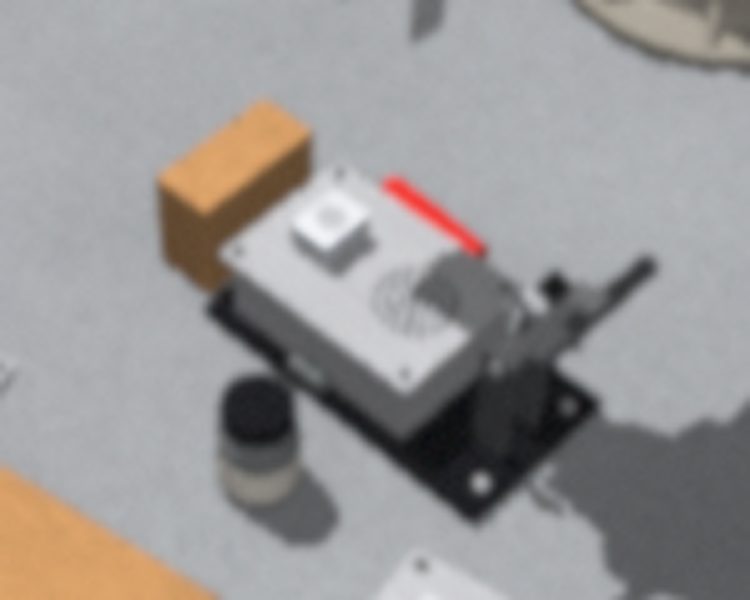

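Run:
```python
import cv2
im=cv2.imread('pics/wrist_22.png')
cv2.imwrite('pics/wz22.png',cv2.resize(im[80:200,175:375],None,fx=4,fy=4,interpolation=cv2.INTER_CUBIC))
```

```text
(no output)
```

View pics/wz22.png

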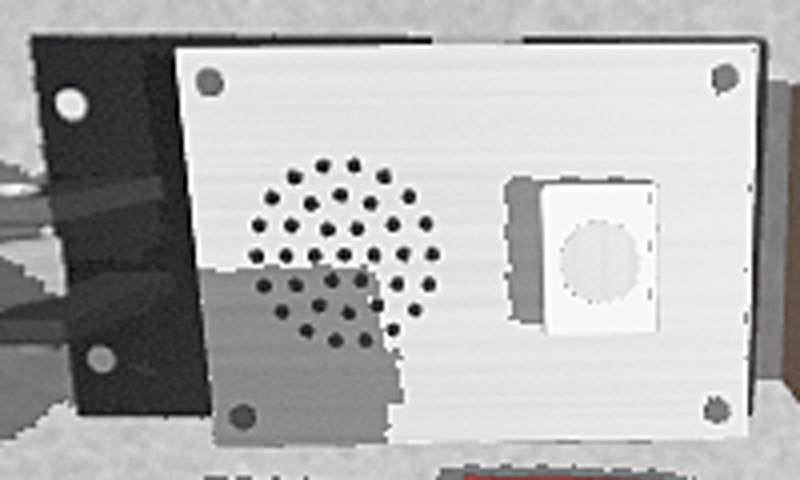

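Run:
```python
from h import *
c=camp('pics/pose_22.npy')
P=quad('cover',c,[(177,47),(761,44),(750,440),(215,445)],.076,175,80)
for p in P: d=np.r_[p,0]-O; print((d@EX).round(4),(d@EY).round(4))
print(J(.125+.0957*.53,.03,.25))
plan(J(.125+.0957*.53,.028,.24),-99.7,10)
```

```text
cover [ 0.513  -0.0176] L [0.1706, 0.1209, 0.1721, 0.1208] ang [-99.5, 170.8, 80.5, -9.8]
0.0832 -0.061
-0.0875 -0.0613
-0.0884 0.0596
0.0837 0.0598
[0.51242489 0.16296327 0.25      ]
dist [ 0.0446  0.2051 -0.0228] dyaw 0.1
[np.float64(-2.1), np.float64(0.23), np.float64(0.09), np.float64(-0.0)]
[np.float64(-2.1), np.float64(0.23), np.float64(0.09), np.float64(-0.0)]
[np.float64(-2.1), np.float64(0.23), np.float64(0.09), np.float64(-0.0)]
[np.float64(-2.1), np.float64(0.23), np.float64(0.09), np.float64(-0.0)]
[np.float64(-2.1), np.float64(0.23), np.float64(0.09), np.float64(-0.0)]
[np.float64(-2.1), np.float64(0.23), np.float64(0.09), np.float64(-0.0)]
[np.float64(-2.1), np.float64(0.23), np.float64(0.09), np.float64(-0.0)]
[np.float64(-2.1), np.float64(0.23), np.float64(0.09), np.float64(-0.0)]
[np.float64(-2.1), np.float64(0.23), np.float64(0.09), np.float64(-0.0)]
[np.float64(-2.1), np.float64(0.23), np.float64(0.09), np.float64(-0.0)]
```

Emit:
apply_moves(
  increments=[
    [[-1.5,0,0,0,5],[-2.1,0,0.1,0,5],[-2.1,0,0.1,0,5],[-2.1,0,0.1,0,5],[-2.1,0,0.1,0,5],[-2.1,0,0.1,0,5],[-2.1,0,0.1,0,5],[-2.1,0,0.1,0,5],[-2.1,0,0.1,0,5],[-1.8,0.5,0.1,0,5],[-0.5,0,0,0,5],[0,0,0,0,5]],
  ],
  squeeze=15,
)

```text
time: 29.75
ee_pos: [0.516, 0.1648, 0.2381]
eef_rot: [0.442, -0.467, 0.544, -0.539]
ft_force: [-0.4, 0.3, -0.3]
grip_width: 0.532
```

```bash
python3 look.py 23;python3 - <<'E'
from h import *
plan(J(.1755,.028,.165),-99.7,1)
E
```

```text
t 29.75 [0.516  0.1648 0.2381] yaw -99.92 q [-0.05  0.23 -0.44  1.82  0.11  1.15 -2.28] F [-0.4  0.3 -0.3] g 50.0
tool y [-0.0324 -0.0175 -0.9993] Rz [ 0.0229 -0.9993 -0.0289]
dist [-0.0015 -0.0018 -0.073 ] dyaw 0.2
[np.float64(0.21), np.float64(7.3), np.float64(-0.12), np.float64(-0.05)]
```

View pics/wrist_23.png

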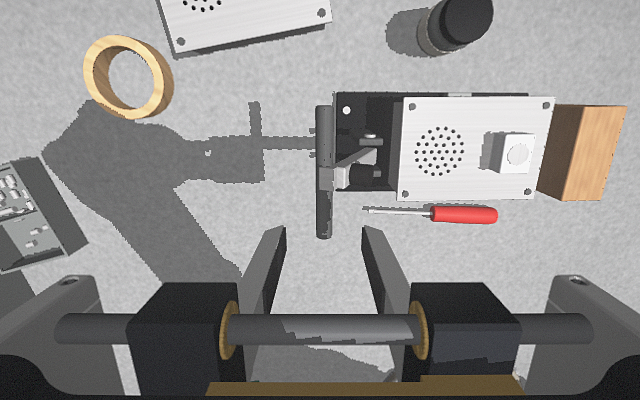

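Emit:
apply_moves(
  increments=[
    [[0.2,2,-0.1,0,5],[0,2,0,0,5],[0,1.8,0,0,5],[0,1,0,0,5],[0,0,0,0,5]],
  ],
)

```text
time: 30.3
ee_pos: [0.5131, 0.1558, 0.1683]
eef_rot: [0.44, -0.466, 0.545, -0.541]
ft_force: [0.4, 0.4, -0.3]
grip_width: 0.531
```

```bash
python3 look.py 24;python3 - <<'E'
from h import *
plan(J(.1755,.028,.165),-99.7,1)
E
```

```text
t 30.3 [0.5131 0.1558 0.1683] yaw -100.26 q [-0.05  0.29 -0.43  1.91  0.15  1.01 -2.3 ] F [ 0.4  0.4 -0.3] g 49.9
tool y [-0.032  -0.0191 -0.9993] Rz [ 0.0245 -0.9993 -0.0281]
dist [ 0.0009  0.0065 -0.004 ] dyaw 0.6
[np.float64(-0.66), np.float64(0.4), np.float64(-0.03), np.float64(-0.11)]
```

View pics/wrist_24.png

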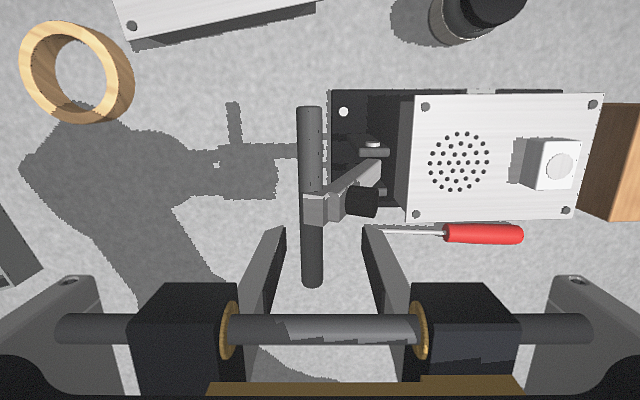

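Emit:
apply_moves(
  increments=[
    [[-0.7,0.3,0,-0.1,4],[0,0,0,0,2],[0,0,0,0,1],[0,0,0,0,1],[0,0,0,0,1],[0,0,0,0,1]],
  ],
  squeeze=15,
)

```text
time: 30.95
ee_pos: [0.5161, 0.1631, 0.1685]
eef_rot: [0.444, -0.467, 0.542, -0.539]
ft_force: [-0.0, -0.4, -1.8]
grip_width: 0.141
```

```bash
python3 look.py;python3 - <<'E'
from h import *
s=ctrl.state(); p=s['ee_pos']-O; print(p@EX,p@EY,p[2]+.019)
f=np.linspace(2.126,.126,20)
x=.125-.0957*np.cos(f);z=.1+.0957*np.sin(f)
print(np.c_[-np.diff(x)*100,-np.diff(z)*100].round(2).tolist()); print(x.round(3),z.round(3))
E
```

```text
t 30.95 [0.5161 0.1631 0.1685] yaw -99.75 q [-0.06  0.3  -0.44  1.9   0.15  1.01 -2.31] F [-0.  -0.4 -1.8] g 13.3
tool y [-0.0277 -0.0187 -0.9994] Rz [ 0.0231 -0.9994 -0.0242]
0.17648383721197383 0.026403163830052572 0.18747904049926864
[[0.88, -0.49], [0.93, -0.39], [0.96, -0.29], [0.99, -0.19], [1.0, -0.08], [1.01, 0.02], [1.0, 0.13], [0.98, 0.23], [0.95, 0.34], [0.91, 0.43], [0.86, 0.53], [0.8, 0.61], [0.73, 0.69], [0.65, 0.77], [0.57, 0.83], [0.48, 0.89], [0.38, 0.93], [0.28, 0.97], [0.18, 0.99]]
[0.175 0.167 0.157 0.148 0.138 0.128 0.118 0.108 0.098 0.088 0.079 0.071
 0.063 0.055 0.049 0.043 0.038 0.035 0.032 0.03 ] [0.181 0.186 0.19  0.193 0.195 0.196 0.195 0.194 0.192 0.188 0.184 0.179
 0.173 0.166 0.158 0.15  0.141 0.132 0.122 0.112]
```

Emit:
apply_moves(
  increments=[
    [[0.9,-0.5,0,0,1],[0.9,-0.4,0,0,1],[1,-0.3,0,0,1],[1,-0.2,0,0,1],[1,-0.1,0,0,1],[1,0,0,0,1]],
  ],
)

```text
time: 31.55
ee_pos: [0.5057, 0.1041, 0.1868]
eef_rot: [0.445, -0.467, 0.542, -0.538]
ft_force: [0.8, 4.7, -6.8]
grip_width: 0.143
```

Run:
```python
from h import *
s=ctrl.state(); p=s['ee_pos']-O; print(p@EX,p@EY,p[2]+.019)
```

```text
0.11655181810232881 0.026857682216454695 0.2057621372861773
```

Emit:
apply_moves(
  increments=[
    [[1,0.3,0,0,1],[1,0.5,0,0,1],[0.9,0.6,0,0,1],[0.9,0.7,0,0,1],[0.9,0.7,0,0,1]],
  ],
)

```text
time: 32.05
ee_pos: [0.4962, 0.0505, 0.1608]
eef_rot: [0.444, -0.466, 0.542, -0.54]
ft_force: [3.0, 7.4, -6.2]
grip_width: 0.141
```

Run:
```python
from h import *
s=ctrl.state(); p=s['ee_pos']-O; print(p@EX,p@EY,p[2]+.019)
```

```text
0.062110419434710476 0.027239824403477463 0.17975802396245488
```

Emit:
apply_moves(
  increments=[
    [[0.75,0.8,0,0,1],[0.7,0.9,0,0,1],[0.6,1,0,0,1],[0.5,1,0,0,1]],
  ],
)

```text
time: 32.45
ee_pos: [0.4914, 0.0235, 0.1218]
eef_rot: [0.446, -0.465, 0.542, -0.54]
ft_force: [4.0, 15.3, -4.5]
grip_width: 0.142
```

```bash
python3 look.py 25
python3 - <<'E'
from h import *
s=ctrl.state(); p=s['ee_pos']-O; print(p@EX,p@EY,p[2]+.019)
E
```

```text
t 32.45 [0.4914 0.0235 0.1218] yaw -99.81 q [ 0.13  0.27 -0.37  2.05  0.14  0.87 -2.06] F [ 4.  15.3 -4.5] g 13.4
tool y [-0.0228 -0.0156 -0.9996] Rz [ 0.0192 -0.9996 -0.0198]
0.03432476636236483 0.027655836502198765 0.1394193609521927
```

View pics/wrist_25.png

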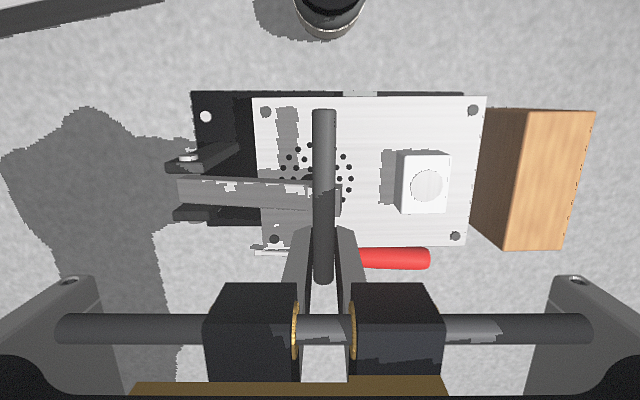

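Emit:
apply_moves(
  increments=[
    [[0.1,1,0,0,1],[0.1,1,0,0,1],[0.1,0.8,0,0,1]],
  ],
)

```text
time: 32.8
ee_pos: [0.492, 0.0195, 0.0917]
eef_rot: [0.447, -0.464, 0.541, -0.541]
ft_force: [0.0, 10.0, 23.8]
grip_width: 0.144
```

Run:
```python
from h import *
s=ctrl.state(); p=s['ee_pos']-O; print(p@EX,p@EY,p[2]+.019)
```

```text
0.030817855579205973 0.026192380016579798 0.11065793537988082
```

Emit:
apply_moves(
  increments=[
    [[0,0.3,0,0,1],[0,0.2,0,0,1]],
  ],
)

```text
time: 33.0
ee_pos: [0.4934, 0.0193, 0.0865]
eef_rot: [-0.448, 0.463, -0.541, 0.541]
ft_force: [-4.4, -1.0, 21.9]
grip_width: 0.142
```

Emit:
apply_moves(
  increments=[
    [[0,0,0,0,3],[0,0,0,0,4],[0,0,0,0,4],[0,-2,0,0,4],[0,-3,0,0,4],[0,-4,0,0,4],[0,-4,-1,0,4],[0,-3,-2,0,4],[0,0,-1,0,4],[0,0,0,0,4]],
  ],
)

```text
time: 34.0
ee_pos: [0.4532, 0.026, 0.2479]
eef_rot: [0.445, -0.465, 0.542, -0.54]
ft_force: [-0.1, 0.0, 0.0]
grip_width: 0.424
```

```bash
python3 look.py 26 wrist scene
python3 - <<'E'
import cv2
im=cv2.imread('pics/scene_26.png')
cv2.imwrite('pics/sz26.png',cv2.resize(im[150:270,270:420],None,fx=5,fy=5,interpolation=cv2.INTER_CUBIC))
E
```

```text
t 34.0 [0.4532 0.026  0.2479] yaw -99.83 q [ 0.17  0.06 -0.39  1.99  0.04  1.13 -1.98] F [-0.1  0.   0. ] g 39.8
tool y [-0.0236 -0.0162 -0.9996] Rz [ 0.02   -0.9996 -0.0205]
```

View pics/wrist_26.png

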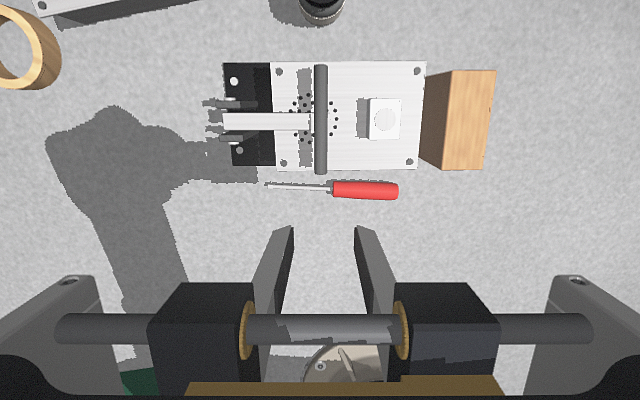

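View pics/sz26.png

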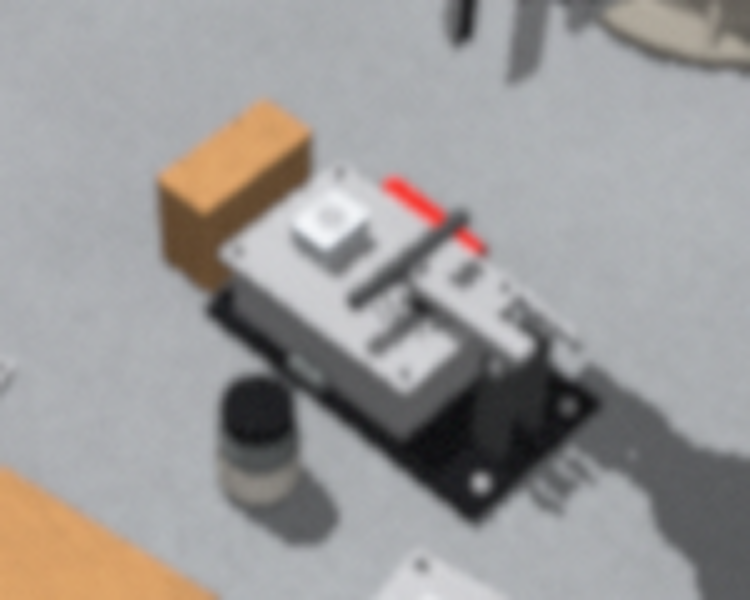

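Run:
```python
from h import *
im=cv2.imread('pics/wrist_26.png')
cv2.imwrite('pics/wz26.png',cv2.resize(im[55:185,200:400],None,fx=4,fy=4,interpolation=cv2.INTER_CUBIC))
c=camp('pics/pose_26.npy'); cs=cam('scene')
for t in (0,.05,.1,.2):
    f=t+.126; x=.125-.0957*np.cos(f); z=.1+.0957*np.sin(f)
    e=proj(c,[J(x,-.055,z),J(x,.055,z)]); e2=proj(cs,[J(x,-.055,z),J(x,.055,z)])
    print(t,((e-[200,55])*4).round(0).tolist(),((e2-[270,150])*5).round(0).tolist())
```

```text
0 [[480.0, 33.0], [483.0, 473.0]] [[348.0, 300.0], [460.0, 210.0]]
0.05 [[477.0, 31.0], [481.0, 477.0]] [[349.0, 296.0], [461.0, 206.0]]
0.1 [[473.0, 29.0], [477.0, 482.0]] [[350.0, 292.0], [463.0, 202.0]]
0.2 [[462.0, 24.0], [467.0, 490.0]] [[354.0, 285.0], [467.0, 194.0]]
```

View pics/wz26.png

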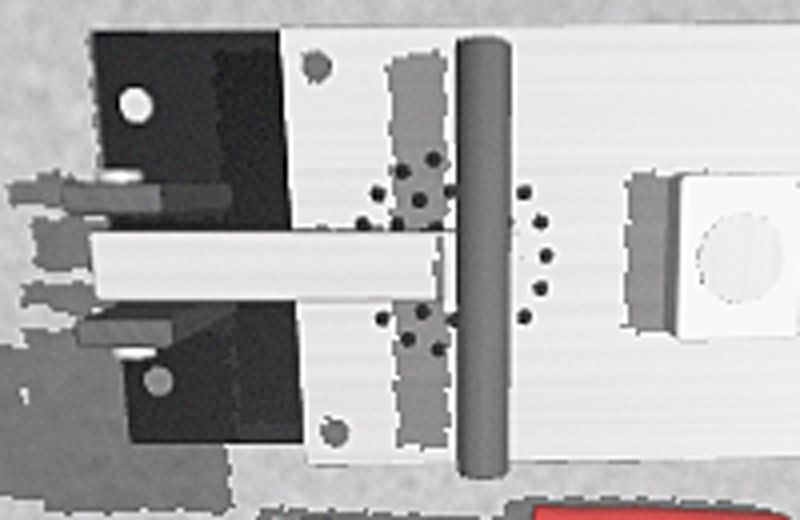

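Run:
```python
from h import *
plan(J(.03,.028,.14),-99.7,5)
```

```text
dist [ 0.0361 -0.007  -0.1073] dyaw 0.1
[np.float64(0.01), np.float64(2.15), np.float64(0.74), np.float64(-0.01)]
[np.float64(0.01), np.float64(2.15), np.float64(0.74), np.float64(-0.01)]
[np.float64(0.01), np.float64(2.15), np.float64(0.74), np.float64(-0.01)]
[np.float64(0.01), np.float64(2.15), np.float64(0.74), np.float64(-0.01)]
[np.float64(0.02), np.float64(2.15), np.float64(0.74), np.float64(-0.01)]
```

Emit:
apply_moves(
  increments=[
    [[0,0,1.5,0,0],[0,1,1.2,0,0],[0,2,1,0,0],[0,2,0,0,0],[0,2,0,0,0],[0,2,0,0,0],[0,0.5,0,0,0],[0,0,0,0,0]],
  ],
)

```text
time: 34.9
ee_pos: [0.4954, 0.0155, 0.139]
eef_rot: [0.442, -0.468, 0.545, -0.537]
ft_force: [0.0, -0.1, 0.6]
grip_width: 0.0
```

```bash
python3 look.py
python3 - <<'E'
from h import *
plan(J(.03,.028,.121),-99.7,1)
E
```

```text
t 34.9 [0.4954 0.0155 0.139 ] yaw -99.92 q [ 0.15  0.26 -0.37  2.02  0.12  0.92 -2.03] F [ 0.  -0.1  0.6] g 0.0
tool y [-0.0351 -0.0145 -0.9993] Rz [ 0.0204 -0.9993 -0.032 ]
dist [-0.0053  0.0035 -0.018 ] dyaw 0.2
[np.float64(-0.25), np.float64(1.8), np.float64(-0.58), np.float64(-0.04)]
```

Emit:
apply_moves(
  increments=[
    [[-0.3,0.9,-0.3,0,0],[0,0.5,0,0,0],[0,0.3,0,0,0],[0,0.3,0,0,0]],
  ],
)

```text
time: 35.3
ee_pos: [0.4938, 0.0191, 0.1189]
eef_rot: [0.443, -0.467, 0.545, -0.538]
ft_force: [-1.8, -0.8, 14.3]
grip_width: 0.006
```

Emit:
apply_moves(
  increments=[
    [[0,0.2,0,0,0],[0,-2,0,0,0],[0,-4,0,0,0],[0,-4,-1,0,0],[0,-4,-2,0,0],[4,-1,-1,0,0],[4.5,0,0,0,0],[4.5,0,0,0,0],[4.5,0,0,0,0],[4.5,0,0,0,0],[4.5,0,0,0,0],[3,0,0,0,0],[0,0,0,0,0],[0,0,0,0,0]],
  ],
)

```text
time: 36.7
ee_pos: [0.4067, -0.2727, 0.2876]
eef_rot: [-0.446, 0.465, -0.54, 0.542]
ft_force: [0.7, 0.3, 0.3]
grip_width: 0.004
```

```bash
python3 look.py 27 top scene
```

```text
t 36.7 [ 0.4067 -0.2727  0.2876] yaw -99.77 q [ 0.52  0.06 -0.08  1.9   0.03  1.2  -1.32] F [0.7 0.3 0.3] g 0.4
tool y [-0.019  -0.0196 -0.9996] Rz [ 0.0226 -0.9996 -0.0153]
```

View pics/top_27.png

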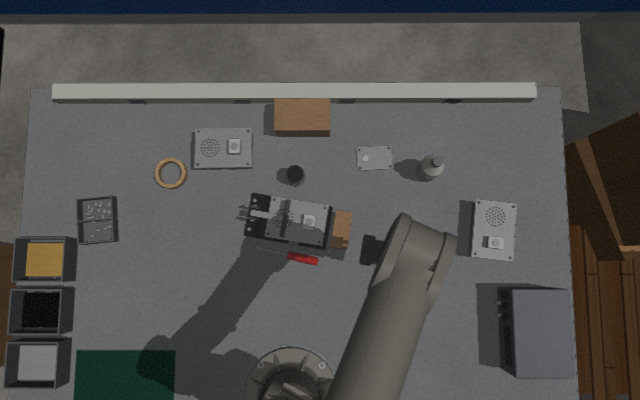

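View pics/scene_27.png

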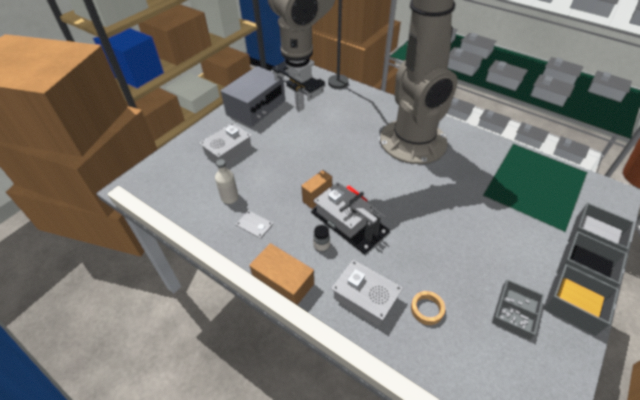

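The final pictures show the plate closed under the level clamp (top picture, about (290,218)). The carton, screwdriver, jar, bottle and intercoms are where they were at the start. The arm is clear, so I'm handing in.

```bash
python3 -c "
from plant import ctrl
print(ctrl.hand_in())"
```

```text
the job is handed in; nothing more can be done
None
```

The job is done and was handed in at about 37 s of the 72 s allowed. I swung the clamp fully back and set the module flat in the box. Then I laid the face plate on the box with its button housing away from the clamp, and swung the clamp down onto it.

**Last checks:**
- **Module:** before the plate went on, the wrist picture showed it flat and centred in the box. It touched down harder than I intended, with a brief 52 N wrist force (the limit is 120 N).
- **Plate:** measured at home height it came out at 171–172 x 121 mm (true size 172 x 122) and parallel to the jig. Its centre was about 2 mm off the box's centre, within the 4 mm of play.
- **Clamp:** the bar's position and length in the picture matched an angle of 0. A 14 N push from above met a firm stop at 119 mm, which is the height of the bar's top when fully down.
- **Bystanders:** in the last top and scene pictures nothing else had visibly moved.

**Disagreement:** the tool was about 1 to 2° off vertical at times because of drift while turning. I reduced this to just over 1° before setting the plate down, and the plate settled flat when released.

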